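Refit the recliner's release lever

ROBOT

A 6-joint arm with a two-finger parallel gripper is mounted at the origin on the work surface. World frame = base frame: x ahead of the robot, y to its left, z up, the work surface at z = 0. Lengths are in m, angles in degrees, forces in N, time in s.
With the tool pointing down it reaches from about 0.275 to 0.85 m from the base axis. Payload 19 kg.
Tool frame: the origin (TCP) lies on the centre line of the jaws, within the pads' length; the fingertips stand 11 mm ahead of it and the grasp point (between the pads) lies 8 mm behind it; x points along the fingers, z is the direction in which the jaws open and shut, and the axes are right-handed (so a half turn about x gives the same grasp; the last joint's range is limited). The gripper opens to 85 mm and grips with 20 to 120 N. Pads are 22 mm wide; open, the fingers measure 114 mm over their backs; the gripper's body (76 mm by 85 mm) begins 54 mm behind the grasp point. The pads swing forward as they close: fully open they stand 13 mm farther back than shut.
Start: joints at [-84.912, 8.623, 82.357, -0, 89.026, -7.678], TCP at [0.127, -0.561, 0.242] pointing down, gripper open.
Joint ranges: [-160.23, 160.23], [-39.13, 120.54], [6.94, 153.29], [-79.49, 259.48], [9.18, 160.14], [-161.06, 161.06]. Speed limits (degrees/s): [108.29, 108.29, 127.2, 172.46, 172.46, 172.46].

INTERFACE

Orientations are given as a 3x3 rotation matrix whose columns are the frame's x, y, z axes.
In Python, from plant import observe, camera, job_done, masks_of, pinpoint gives the robot as it stands.
- The arm moves only by the tool move_arm, never from a script. Its argument "deltas" is a list of rows, each an object of numbers: "tx", "ty", "tz": the shift along the tool's x, y, z in mm; "ax", "ay", "az": the turn, a rotation vector about the tool's x, y, z in rad. In form: [{"tx": .., "ty": .., "tz": .., "ax": .., "ay": .., "az": ..}, ...]. A call has exactly 10 rows; each row shifts and turns the pose as measured when the row begins, along the tool's axes as they then stand; what a row does not reach is not made up. A row lasts 1/12 s, in which the tool goes at most 41.7 mm and 7.16 degrees, less where a joint would pass 70% of its speed; a pose out of reach is approached as far as the arm can. A call is refused whole if a number of a shift passes 41.7 or a number of a turn 0.125, either way. A call with a gripper value outside its range is refused whole. "gripper" is the finger opening in mm, from 0 to 85.4, set as the call begins (left out, the last holds). The fingers move at their own pace and stop on an object; "grip_force" is the grip in N (left out, the last holds). Time passes only in rows, so rows that do not move let the fingers close, or fill a call up. It gives the time, the measured TCP pose, the force and the opening at its end, in the units of the state.
- observe(): the state, without advancing time (a new reading comes with each control period).
- camera(name): name is "side" or "top"; returns a dict with "img" (384x512x3 uint8, red, green, blue), "range_z" (384x512 float32, m along the optical axis (not along the pixel's ray), 0 where there is no reading), "mtx" (3x3 intrinsics, pixels), "D" ([k1, k2, p1, p2, k3] as OpenCV has them; the pictures are not rectified), "pose" (4x4, takes a point from camera to world coordinates). Camera axes: x right, y down, z forward; pixel columns grow to the right and rows downward; lengths in m; the calibration is good to about 2 mm. A picture is of the moment at which its call begins.
- job_done(): hands the job in, once; it reports no verdict.
Trained networks look in the newest picture that a camera, given by its name, has taken for a name from the list of things; names that differ only in an ending like _2 or _b are one class to them, and where a whole thing is asked for, a point or a joint stands for the part that bears it (a point fixed in the world has none). Each returns a list of dicts, best first, with "confidence" (0 to 1); they miss things now and then, are a little off and sometimes report something else, mostly with a low value. They report only what shows in the picture. A call takes as long as a camera call. They do not tell look-alikes from the thing itself.
- masks_of(target, camera): "region" (384x512 bool, what is visible of it) and "xy" ([column, row] in pixels, amid what is visible of it).
- pinpoint(target, camera): "xy" ([column, row] in pixels: a listed point, or the origin of a listed thing).
The state is a dict: "time": time; "joint_pos": joint angles; "qd": joint speeds; "joint_efforts": joint torques, N m; "tool_pos": TCP position; "eef_rot": TCP orientation; "wrist_force": force on the tool from outside, world axes, zero at the start; "wrist_torque": the same for the moment, N m; "width": opening from 0.0 (shut) to 1.0 (fully open).
Only numpy, scipy, OpenCV 4.12 (cv2) and the standard library are available. Lean on these libraries where they do the work, as an engineer would, in place of code of your own. Each camera call takes 0.05 s, during which the arm holds its last target.

TASK

The armchair's footrest release unit is bolted to the side table and its lever has been taken off. Put the lever back on the splined shaft, turning it until its grooves find the ribs and easing it down without forcing until it sits fully home on the shaft's shoulder, then swing it clockwise (seen from above) gently until its arm rests against the stop post, and let go. Leave the mug, the book and the jar alone.

Things in the scene. Friction and masses are not known exactly. Their poses are not given: they have to be found in the camera images.
- lever: loose release lever, 0.2-0.45 kg, lying flat, underside down. Origin: bore centre at the underside; z up the bore, x along the arm. Steel hub: block 34 (x, -17 to 17) by 32 (y) by 34 mm high, flat sides at y = +-16. Through bore 16 mm across with three straight grooves 6 mm wide reaching 13 mm from the axis, at +x (the arm's side), +y and -y; none at -x.
- lever_tip (a point): point on the lever's wooden grip, 150 mm from the bore axis along the lever's x, 7 mm above its underside. The arm is a flat aluminium bar 18 mm wide and 10 mm thick, its bottom flush with the underside, to x = 101 mm; the grip, 24 mm wide and 14 mm thick, covers x = 95 to 155 mm.
- unit: footrest release unit, fixed to the table: grey housing 160 (x) by 100 mm (y), top 45 mm above the table, on a 200 by 120 mm steel foot plate. Origin: centre of the underside; z up. The parked lever's arm points along the unit's +x. The upright shaft stands on top at x = -30, y = 0 mm.
- shaft_seat (a point): on the shaft's axis at the top of its shoulder (flange 54 mm across, 12 mm high, so 57 mm above the table): the lever's origin is here when fully home. Above it: round core 14.6 mm across to 28 mm, then a cone to 8 mm across at 33 mm. Three ribs, 4.6 mm wide, reach 12 mm from the axis and are 20 mm high: a wrongly turned hub stops on their tops.
- shaft_top (a point): top centre of the shaft, 33 mm above its shoulder; gives no turn. The ribs face where the lever's +x, +y, -y will: the lever fits at one angle only (0.07 rad play). At the start that puts its arm 0.35 to 1.75 rad counter-clockwise (from above) of the unit's +x: find it by feel or eye. The shaft turns stiffly (0.2 N m friction, from -0.3 to 2.2 rad) and stays where left.
- stop: the stop post, a fixed upright steel pin 12 mm in diameter, 32 mm tall, on the unit's top at x = 45, y = -15 mm in the unit's frame. Origin: centre of its foot. The arm's edge meets it when the arm points along the unit's +x.
- mug: bystander: white ceramic mug, 80 mm across, 95 mm high, origin under its centre
- book: bystander: blue closed book lying flat, 154 by 113 by 25 mm, origin under its centre
- jar: bystander: glass jar with a brass cap, 56 mm across, 70 mm high, origin under its centre
There are look-alikes about, which are no part of the job. What is meant by the lever is not green or orange, and is the larger of those in its own colour.

How it is judged:
By the outcome, as a careful person would: the job done as asked, in the order asked, and still so for the second after the job is handed in, with the robot touching nothing.
It also fails if it takes over 72 s, if anything falls off the work surface, if the arm or the gripper's body presses on something with over 40 N, if the wrist force passes 120 N, or if a joint passes its speed limit or range.

## Working session

There is one attempt and no reset: what is moved stays moved. The work goes in short steps, Python scripts to look and compute and a tool call to move; the robot and the scene stay as the last step left them, time stands still between calls to the robot, and variables do not carry over. Pictures are saved under pics/ and viewed, and the job is handed in when it is done.

Besides the shell and the picture viewer there is one more tool, called after ">>>" in YAML: its name, and indented under it one key for each argument. move_arm: Moves the arm, as the interface text tells. Its arguments: {"type":"object","properties":{"deltas":{"type":"array"},"gripper":{"type":"number"},"grip_force":{"type":"number"}},"required":["deltas"]}

```bash
ls; mkdir -p pics; cat > h.py <<'E'
import numpy as np, cv2
from plant import observe,camera,job_done,masks_of,pinpoint
def w(c,uv,z=None,rng=None):
    # pixel -> world; on plane z, or with range
    n=cv2.undistortPoints(np.array([[uv]],float),np.array(c['mtx'],float),np.array(c['D'],float))[0,0]
    P=np.array(c['pose']);d=np.array([n[0],n[1],1.0])
    if rng is None:
        R=P[:3,:3]@d; rng=(z-P[2,3])/R[2]
    return P[:3,:3]@(d*rng)+P[:3,3]
def cloud(c,mask):
    v,u=np.nonzero(mask&(c['range_z']>0))
    n=cv2.undistortPoints(np.stack([u,v],1).astype(float)[:,None],np.array(c['mtx'],float),np.array(c['D'],float))[:,0]
    r=c['range_z'][v,u][:,None]
    P=np.array(c['pose'])
    return np.hstack([n,np.ones_like(r)])*r@P[:3,:3].T+P[:3,3],u,v
def proj(c,X):
    P=np.linalg.inv(np.array(c['pose']))
    r,_=cv2.Rodrigues(P[:3,:3])
    return cv2.projectPoints(np.array(X,float).reshape(-1,1,3),r,P[:3,3],np.array(c['mtx'],float),np.array(c['D'],float))[0][:,0]
def save(n,img,s=1.5):
    cv2.imwrite('pics/'+n,cv2.resize(img[...,::-1],None,fx=s,fy=s,interpolation=cv2.INTER_CUBIC))
E
python3 - <<'E'
from h import *
np.set_printoptions(precision=4,suppress=True)
o=observe();print(o)
for n in ('top','side'):
    c=camera(n);save(n+'0.png',c['img']);print(n,c['pose'],c['mtx'])
    for t in ('lever','unit','stop','mug','book','jar'):
        for m in masks_of(t,n):
            if m['confidence']<.2: continue
            X,u,v=cloud(c,m['region']);print(t,round(m['confidence'],2),np.round(m['xy']),m['region'].sum(),np.median(X,0),X.max(0))
    for t in ('lever','lever_tip','unit','shaft_seat','shaft_top','stop'):
        for m in pinpoint(t,n):
            if m['confidence']<.2: continue
            print('pt',t,round(m['confidence'],2),np.round(m['xy'],1))
E
```

```text
pics
{'time': 0.0, 'joint_pos': array([-84.9135,   8.649 ,  82.3909,   0.001 ,  89.0274,  -7.6766]), 'qd': array([-0.0217, -0.0388,  0.0517,  0.1522,  0.0392,  0.0525]), 'joint_efforts': array([  0.0001, -71.3053, -57.0872,  -0.0002,   0.009 ,  -0.    ]), 'tool_pos': array([ 0.127 , -0.5606,  0.2417]), 'eef_rot': array([[-0.0001,  0.9753,  0.2209],
       [ 0.0012,  0.2209, -0.9753],
       [-1.    ,  0.0002, -0.0012]]), 'wrist_force': array([ 0.4423, -0.4975, -0.3138]), 'wrist_torque': array([-0.0229, -0.0079, -0.0262]), 'width': 0.9996262341359091}
top [[ 0.0832 -0.9717  0.2209  0.3724]
 [-0.9965 -0.0821  0.0143 -0.0024]
 [ 0.0042 -0.2213 -0.9752  1.0405]
 [ 0.      0.      0.      1.    ]] [[348.3409   0.     253.7835]
 [  0.     348.3409 189.5002]
 [  0.       0.       1.    ]]
lever 0.92 [313. 165.] 449 [ 0.6986 -0.166   0.0132] [ 0.7784 -0.1067  0.0394]
lever 0.69 [352. 275.] 216 [ 0.3873 -0.2858  0.0089] [ 0.4266 -0.2478  0.0268]
lever 0.68 [316. 232.] 253 [ 0.496  -0.1721  0.0088] [ 0.5567 -0.1551  0.0293]
lever 0.6 [361. 208.] 481 [ 0.5725 -0.3057  0.0128] [ 0.6709 -0.2899  
[... 1278 characters left out ...]
.66 [262. 209.] 1359 [0.5722 0.0927 0.044 ] [0.6385 0.1676 0.0928]
book 0.69 [212. 231.] 1218 [0.7825 0.0933 0.0262] [0.8592 0.1449 0.0324]
jar 0.55 [231. 134.] 206 [ 0.3691 -0.4309  0.0448] [ 0.3927 -0.4084  0.0763]
pt lever 0.73 [214.8 161.4]
pt lever 0.67 [210.5 193.5]
pt lever 0.58 [227.  178.8]
pt lever 0.46 [242.3 161.2]
pt lever 0.43 [184.8 171.8]
pt lever_tip 0.84 [171.1 188.1]
pt lever_tip 0.65 [251.4 171.3]
pt lever_tip 0.55 [185.7 171.7]
pt lever_tip 0.52 [260.1 193.1]
pt lever_tip 0.46 [247.8 149.6]
pt lever_tip 0.39 [232.8 138.8]
pt unit 0.77 [260.2 210.6]
pt shaft_seat 0.66 [262.6 204.2]
pt shaft_seat 0.58 [216.4 162.2]
pt shaft_top 0.73 [266.4 192.6]
pt stop 0.53 [259.9 189.6]
```

View pics/top0.png

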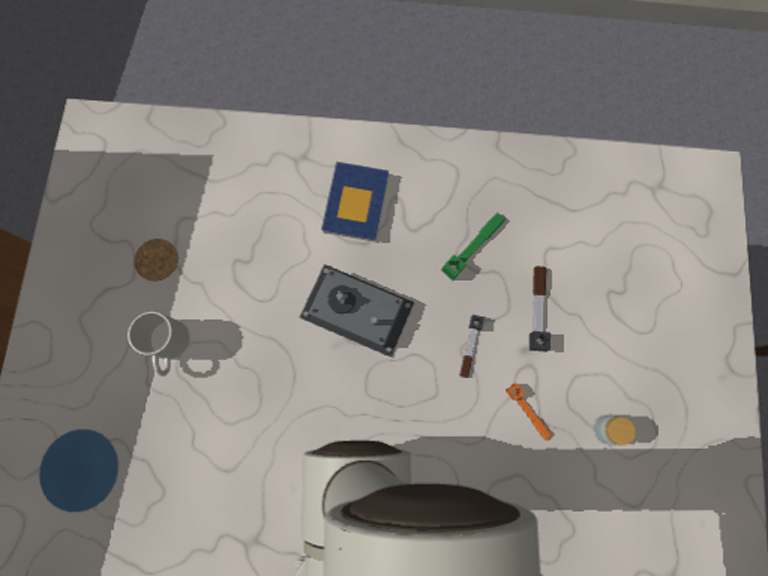

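View pics/side0.png

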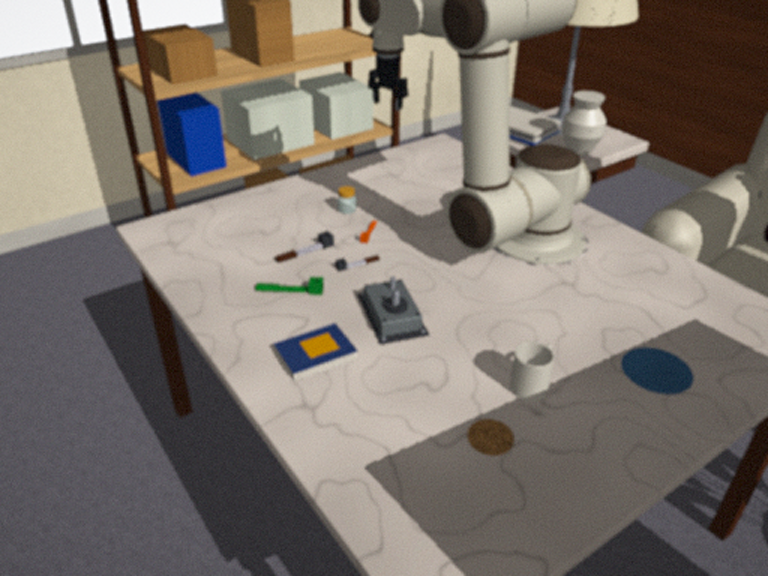

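```bash
python3 - <<'E'
from h import *
c=camera('top');im=c['img']
a=im[130:300,280:430];cv2.imwrite('pics/lev.png',cv2.resize(a[...,::-1],None,fx=4,fy=3.5,interpolation=cv2.INTER_CUBIC))
a=im[160:250,185:295];cv2.imwrite('pics/unit.png',cv2.resize(a[...,::-1],None,fx=6.5,fy=6.5,interpolation=cv2.INTER_CUBIC))
c=camera('side');im=c['img']
a=im[160:250,215:325];cv2.imwrite('pics/units.png',cv2.resize(a[...,::-1],None,fx=6.5,fy=6.5,interpolation=cv2.INTER_CUBIC))
E
```

```text
(no output)
```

View pics/lev.png

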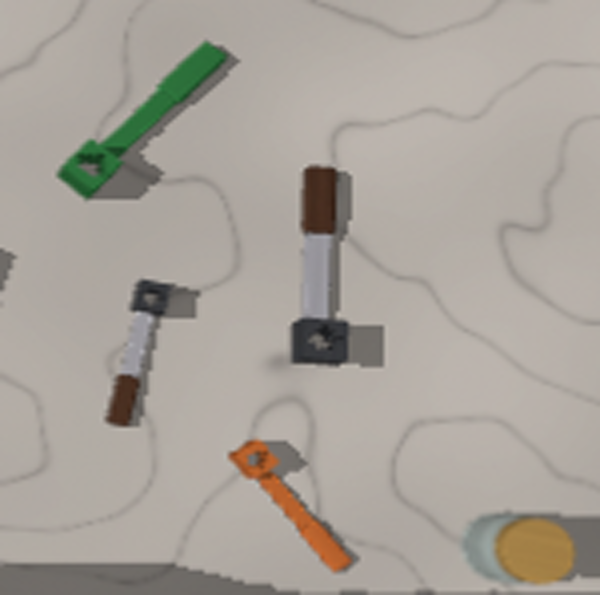

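View pics/unit.png

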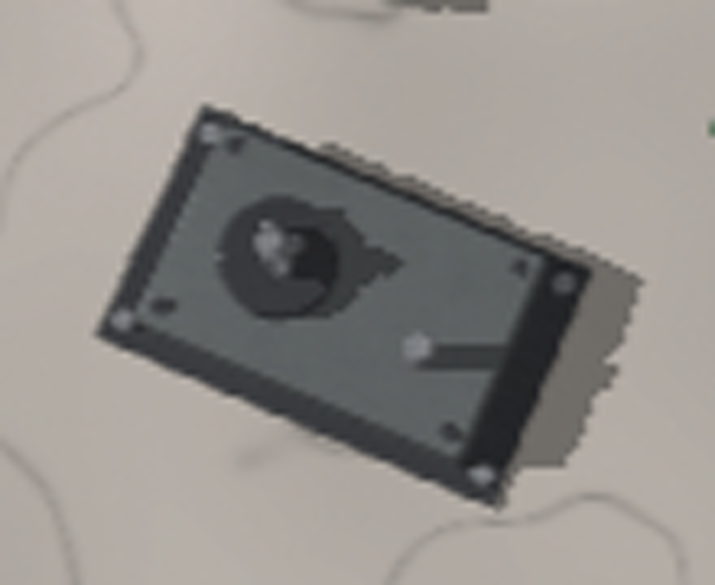

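View pics/units.png

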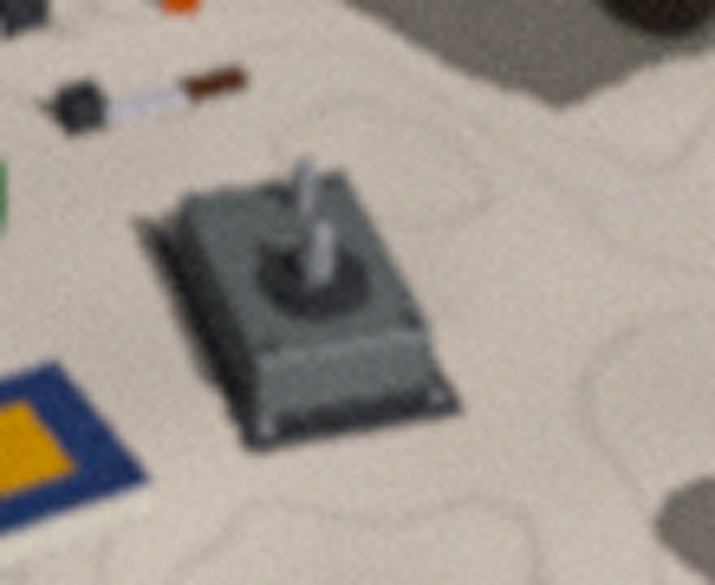

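```bash
python3 - <<'E'
from h import *
np.set_printoptions(precision=4,suppress=True)
import time
for n in ('top','side'):
    c=camera(n)
    H,W=384,512
    X,u,v=cloud(c,np.ones((H,W),bool))
    print(n,'table z',np.median(X[(abs(X[:,0]-.45)<.05)&(abs(X[:,1]+.05)<.05),2]))
    # lever
    s=(X[:,0]>.48)&(X[:,0]<.70)&(abs(X[:,1]+.305)<.05)&(X[:,2]>.005)&(X[:,2]<.06)
    L=X[s];hub=L[L[:,2]>.027]; rest=L[(L[:,2]<.02)]
    print('hub',len(hub),hub.mean(0),hub.min(0),hub.max(0),cv2.minAreaRect(hub[:,:2].astype(np.float32)*1000))
    print('rest',len(rest),cv2.minAreaRect(rest[:,:2].astype(np.float32)*1000), cv2.fitLine(rest[:,:2].astype(np.float32),cv2.DIST_L2,0,.01,.01).ravel())
    for t,z in (('lever',0),('lever_tip',.007),('shaft_seat',.057),('shaft_top',.09),('unit',0),('stop',.045)):
        print(t,[(round(m['confidence'],2),w(c,m['xy'],z)) for m in pinpoint(t,n) if m['confidence']>.3])
    s=(abs(X[:,0]-.55)<.1)&(abs(X[:,1]-.06)<.12)
    U=X[s]; 
    t=U[(U[:,2]>.040)&(U[:,2]<.050)]; r=cv2.minAreaRect(t[:,:2].astype(np.float32)*1000); print('housing',len(t),r)
    t=U[(U[:,2]>.003)&(U[:,2]<.055)]; r=cv2.minAreaRect(t[:,:2].astype(np.float32)*1000); print('foot',len(t),r)
    t=U[(U[:,2]>.053)];print(np.round(t,3).tolist() if n=='top' else '')
E
```

```text
top table z 0.00018526280929664907
hub 108 [ 0.5162 -0.3058  0.0332] [ 0.4997 -0.3229  0.0273] [ 0.5332 -0.2905  0.0377] ((516.369140625, -306.6658935546875), (33.58324432373047, 32.290470123291016), 0.37309855222702026)
rest 357 ((594.8170166015625, -304.5948486328125), (93.45002746582031, 199.83282470703125), 89.88540649414062) [ 0.9997 -0.0251  0.598  -0.3055]
lever [(0.91, array([ 0.6602, -0.1286,  0.    ])), (0.72, array([ 0.5378, -0.182 ,  0.    ])), (0.57, array([ 0.5245, -0.3135,  0.    ])), (0.49, array([ 0.4179, -0.2724,  0.    ]))]
lever_tip [(0.68, array([ 0.4396, -0.161 ,  0.007 ])), (0.61, array([0.7725, 0.0794, 0.007 ])), (0.56, array([ 0.766 , -0.2277,  0.007 ])), (0.48, array([ 0.3402, -0.3343,  0.007 ]))]
shaft_seat [(0.67, array([0.5633, 0.0917, 0.057 ]))]
shaft_top []
unit [(0.89, array([0.5553, 0.055 , 0.    ]))]
stop [(0.63, array([0.566 , 0.0993, 0.045 ])), (0.51, array([0.5239, 0.0173, 0.045 ])), (0.36, array([ 0.5149, -0.3099,  0.045 ]))]
housing 1537 ((551.400634765625, 58.1405029296875), (159.73243713378906, 100.46697998046875), 71.37984466552734)
foot 2514
[... 7090 characters left out ...]
 ])), (0.52, array([ 0.5083, -0.328 ,  0.    ])), (0.45, array([ 0.4241, -0.2772,  0.    ]))]
lever_tip [(0.56, array([ 0.3288, -0.3227,  0.007 ])), (0.48, array([ 0.6653, -0.3168,  0.007 ])), (0.41, array([ 0.4378, -0.1719,  0.007 ]))]
shaft_seat [(0.7, array([0.561, 0.106, 0.057]))]
shaft_top [(0.82, array([0.569 , 0.1041, 0.09  ]))]
unit [(0.68, array([0.5591, 0.0609, 0.    ])), (0.59, array([ 0.6469, -0.3312,  0.    ]))]
stop [(0.37, array([0.5418, 0.0274, 0.045 ]))]
housing 580 ((552.4954223632812, 59.36090087890625), (165.2374267578125, 101.31031036376953), 71.56005096435547)
foot 1477 ((549.8875122070312, 60.78285217285156), (237.33067321777344, 199.28219604492188), 89.96878051757812)
```

```bash
cat > fit.py <<'E'
from h import *
from scipy.optimize import minimize
np.set_printoptions(precision=4,suppress=True)
def frames(n,k):
    cs=[camera(n) for _ in range(k)]
    Z=np.stack([c['range_z'] for c in cs]);Z[Z==0]=np.nan
    c=cs[-1];c['range_z']=np.nan_to_num(np.nanmedian(Z,0)).astype(np.float32);return c
def rays(c,mask):
    v,u=np.nonzero(mask&(c['range_z']>0))
    n=cv2.undistortPoints(np.stack([u,v],1).astype(float)[:,None],np.array(c['mtx'],float),np.array(c['D'],float))[:,0]
    d=np.hstack([n,np.ones((len(n),1))])@np.array(c['pose'])[:3,:3].T
    return d,c['range_z'][v,u]
def render(c,d,hf,ztop,zs=.0005):
    o=np.array(c['pose'])[:3,3]
    hs=np.arange(ztop,-.001,-zs)
    t=(hs[None]-o[2])/d[:,2:3]
    X=o[0]+d[:,0:1]*t;Y=o[1]+d[:,1:2]*t
    hit=hf(X,Y)>=hs[None]
    i=hit.argmax(1);return t[np.arange(len(d)),i]
def rot(X,Y,x,y,a):
    dx,dy=X-x,Y-y;return dx*np.cos(a)+dy*np.sin(a),-dx*np.sin(a)+dy*np.cos(a)
def shaft(x,y,a):
    def f(X,Y):
        p,q=rot(X,Y,x,y,a);r=np.hypot(p,q)
        h=np.where(r<.027,.057,.045)
        core=np.where(r<.004,.090,np.where(r<.0073,.085+.005*(.0073-r)/.0033,0))
        rib=((abs(q)<.0023)&(p>0)|(abs(p)<.0023))&(r<.012)
        return np.maximum(h,np.maximum(core,rib*.077))
    return f
def lever(x,y,a):
    def f(X,Y):
        p,q=rot(X,Y,x,y,a)
        h=np.where((abs(p)<.017)&(abs(q)<.016),.034,0)
        bore=(np.hypot(p,q)<.008)|((abs(q)<.003)&(p>0)&(p<.013))|((abs(p)<.003)&(abs(q)<.013))
        h=np.where(bore,0,h)
        h=np.maximum(h,.010*((p>=.017)&(p<.101)&(abs(q)<.009)))
        return np.maximum(h,.014*((p>.095)&(p<.155)&(abs(q)<.012)))
    return f
def fit(c,cen,rad,model,p0,ztop,scale=.003):
    H,W=c['range_z'].shape
    uv=proj(c,[cen])[0];vv,uu=np.mgrid[:H,:W]
    P,u,v=cloud(c,np.ones((H,W),bool))
    m=np.zeros((H,W),bool);k=(np.hypot(P[:,0]-cen[0],P[:,1]-cen[1])<rad)&(P[:,2]<ztop+.02);m[v[k],u[k]]=1
    d,z=rays(c,m)
    def cost(p):
        e=render(c,d,model(p[0],p[1],p[2]),ztop)-z+(p[3] if len(p)>3 else 0)
        return np.mean(np.minimum(abs(e),.02))*1000
    return cost
E
python3 - <<'E'
from fit import *
c=frames('top',5)
f=fit(c,[.561,.0866,.06],.03,shaft,None,.0905)
A=np.deg2rad(np.arange(-108,2,4))
g=[min((f([.561+dx,.0866+dy,a]),dx,dy) for dx in(-.001,0,.001) for dy in(-.001,0,.001)) for a in A]
for a,q in zip(A,g):print(round(np.rad2deg(a)),np.round(q,4))
a0=A[np.argmin([q[0] for q in g])]
for da in (-.1,0,.1):
  r=minimize(f,[.561,.0866,a0+da],method='Nelder-Mead',options=dict(initial_simplex=[[.561,.0866,a0+da],[.5625,.0866,a0+da],[.561,.088,a0+da],[.561,.0866,a0+da+.1]],xatol=1e-5,fatol=1e-5))
  print('shaft',r.x[:2],np.rad2deg(r.x[2]),r.fun)
f=fit(c,[.59,-.306,.01],.105,lever,None,.0345)
f2=fit(c,[.516,-.306,.01],.03,lever,None,.0345)
F=lambda p:f(p)
for a in(-.06,0,.06):
  r=minimize(F,[.516,-.306,a],method='Nelder-Mead',options=dict(initial_simplex=[[.516,-.306,a],[.519,-.306,a],[.516,-.303,a],[.516,-.306,a+.05]],xatol=1e-5,fatol=1e-5))
  print('lever',r.x[:2],np.rad2deg(r.x[2]),r.fun)
print(observe()['time'])
E
```

```text
-108 [1.8241 0.     0.    ]
-104 [1.8726 0.     0.    ]
-100 [1.8655 0.     0.    ]
-96 [1.812 0.    0.   ]
-92 [1.6853 0.     0.    ]
-88 [1.5545 0.     0.    ]
-84 [1.537 0.    0.   ]
-80 [1.4834 0.     0.    ]
-76 [1.2946 0.     0.    ]
-72 [1.1177 0.     0.    ]
-68 [1.0354 0.     0.    ]
-64 [1.0511 0.     0.    ]
-60 [1.1129 0.     0.    ]
-56 [1.1874 0.     0.    ]
-52 [1.347 0.    0.   ]
-48 [1.4833 0.     0.    ]
-44 [1.5482 0.     0.    ]
-40 [1.6192 0.     0.    ]
-36 [1.6274 0.     0.    ]
-32 [1.6922 0.     0.    ]
-28 [1.7767 0.     0.    ]
-24 [1.7843 0.     0.    ]
-20 [1.7704 0.     0.    ]
-16 [1.7647 0.     0.    ]
-12 [1.7994 0.     0.    ]
-8 [1.8124 0.     0.    ]
-4 [1.7695 0.     0.    ]
0 [1.7309 0.     0.    ]
shaft [0.5613 0.0867] -66.48264298171202 0.8920982991611927
shaft [0.5612 0.0866] -66.49269190470403 0.8898914033572535
shaft [0.5612 0.0866] -65.88788500050624 0.8898854806989981
lever [ 0.5166 -0.3069] -0.32399677036661956 0.8964754855291224
lever [ 0.5167 -0.3071] -0.07765541237886349 0.9043665730642372
lever [ 0.5166 -0.3068] -0.3532226517902395 0.8952829628495852
2.35
```

```bash
cat > plan.py <<'E'
from h import *
import json
from scipy.spatial.transform import Rotation as Ro
np.set_printoptions(precision=4,suppress=True)
def Rd(yz):
    z=np.array([np.cos(yz),np.sin(yz),0]);x=np.array([0,0,-1.]);return np.stack([x,np.cross(z,x),z],1)
def plan(tp,yz_deg,n,sp=1,total_turn=None,pad=True):
    o=observe();p=np.array(o['tool_pos']);R=np.array(o['eef_rot']);T=Rd(np.deg2rad(yz_deg))
    rv=Ro.from_matrix(R.T@T).as_rotvec()
    if total_turn is not None: # signed ax desired
        if np.sign(rv[0])!=np.sign(total_turn): rv=rv*(1-2*np.pi/np.linalg.norm(rv))
    print('pos',p,'turn',rv,'d',np.array(tp)-p,'t',o['time'])
    out=[];st=(np.array(tp)-p)/n
    for i in range(n):
        Ri=R@Ro.from_rotvec(rv*i/n).as_matrix()
        s=Ri.T@st*1000;t=rv/n
        out.append({k:round(float(x),d) for k,x,d in zip(('tx','ty','tz','ax','ay','az'),list(s)+list(t),(1,1,1,3,4,4)) if abs(x)>1e-4})
    for i in range(0,n,10): print(json.dumps(out[i:i+10]))
E
python3 - <<'E'
from plan import *
plan([.5166,-.3069,.15],89.7,26,total_turn=-1)
E
```

```text
pos [ 0.127  -0.5608  0.2423] turn [-2.9136  0.     -0.0001] d [ 0.3896  0.2539 -0.0923] t 2.35
[{"tx": 3.5, "ty": 16.8, "tz": -6.2, "ax": -0.112}, {"tx": 3.5, "ty": 17.4, "tz": -4.3, "ax": -0.112}, {"tx": 3.5, "ty": 17.7, "tz": -2.3, "ax": -0.112}, {"tx": 3.5, "ty": 17.9, "tz": -0.3, "ax": -0.112}, {"tx": 3.5, "ty": 17.8, "tz": 1.7, "ax": -0.112}, {"tx": 3.5, "ty": 17.5, "tz": 3.7, "ax": -0.112}, {"tx": 3.5, "ty": 17.0, "tz": 5.6, "ax": -0.112}, {"tx": 3.5, "ty": 16.3, "tz": 7.5, "ax": -0.112}, {"tx": 3.5, "ty": 15.3, "tz": 9.2, "ax": -0.112}, {"tx": 3.5, "ty": 14.2, "tz": 10.9, "ax": -0.112}]
[{"tx": 3.5, "ty": 12.9, "tz": 12.4, "ax": -0.112}, {"tx": 3.5, "ty": 11.4, "tz": 13.8, "ax": -0.112}, {"tx": 3.5, "ty": 9.8, "tz": 15.0, "ax": -0.112}, {"tx": 3.5, "ty": 8.1, "tz": 16.0, "ax": -0.112}, {"tx": 3.5, "ty": 6.2, "tz": 16.8, "ax": -0.112}, {"tx": 3.5, "ty": 4.3, "tz": 17.4, "ax": -0.112}, {"tx": 3.5, "ty": 2.4, "tz": 17.7, "ax": -0.112}, {"tx": 3.5, "ty": 0.4, "tz": 17.9, "ax": -0.112}, {"tx": 3.5, "ty": -1.6, "tz": 17.8, "ax": -0.112}, {"tx": 3.5, "ty": -3.6, "tz": 17.5, "ax": -0.112}]
[{"tx": 3.5, "ty": -5.6, "tz": 17.0, "ax": -0.112}, {"tx": 3.5, "ty": -7.4, "tz": 16.3, "ax": -0.112}, {"tx": 3.5, "ty": -9.2, "tz": 15.3, "ax": -0.112}, {"tx": 3.5, "ty": -10.8, "tz": 14.2, "ax": -0.112}, {"tx": 3.5, "ty": -12.4, "tz": 12.9, "ax": -0.112}, {"tx": 3.5, "ty": -13.7, "tz": 11.5, "ax": -0.112}]
```

>>> move_arm:
  deltas:
    - {"tx":3.5,"ty":17,"tz":-6,"ax":-0.112}
    - {"tx":3.5,"ty":17.5,"tz":-4.5,"ax":-0.112}
    - {"tx":3.5,"ty":17.5,"tz":-2.5,"ax":-0.112}
    - {"tx":3.5,"ty":18,"tz":-0.5,"ax":-0.112}
    - {"tx":3.5,"ty":18,"tz":1.5,"ax":-0.112}
    - {"tx":3.5,"ty":17.5,"tz":3.5,"ax":-0.112}
    - {"tx":3.5,"ty":17,"tz":5.5,"ax":-0.112}
    - {"tx":3.5,"ty":16.5,"tz":7.5,"ax":-0.112}
    - {"tx":3.5,"ty":15.5,"tz":9,"ax":-0.112}
    - {"tx":3.5,"ty":14,"tz":11,"ax":-0.112}
  gripper: 70

```text
invalid input at $.deltas[0]: expected keys tx, ty, tz, ax, ay, az
```

>>> move_arm:
  deltas:
    - {"tx":3.5,"ty":13,"tz":12.5,"ax":-0.112}
    - {"tx":3.5,"ty":11.5,"tz":14,"ax":-0.112}
    - {"tx":3.5,"ty":10,"tz":15,"ax":-0.112}
    - {"tx":3.5,"ty":8,"tz":16,"ax":-0.112}
    - {"tx":3.5,"ty":6,"tz":17,"ax":-0.112}
    - {"tx":3.5,"ty":4.5,"tz":17.5,"ax":-0.112}
    - {"tx":3.5,"ty":2.5,"tz":17.5,"ax":-0.112}
    - {"tx":3.5,"ty":0.5,"tz":18,"ax":-0.112}
    - {"tx":3.5,"ty":-1.5,"tz":18,"ax":-0.112}
    - {"tx":3.5,"ty":-3.5,"tz":17.5,"ax":-0.112}

```text
invalid input at $.deltas[0]: expected keys tx, ty, tz, ax, ay, az
```

```bash
python3 - <<'E'
from plan import *
o=observe();print(o['joint_pos'],o['width'])
plan([.5166,-.3069,.10],89.7,10,total_turn=-1)
E
```

```text
[-84.9126   8.622   82.3575   0.0008  89.0259  -7.6764] 0.9988224675732377
pos [ 0.127  -0.5608  0.2423] turn [-2.9136  0.     -0.0001] d [ 0.3896  0.2539 -0.1423] t 2.35
[{"tx": 14.2, "ty": 43.6, "tz": -16.2, "ax": -0.291}, {"tx": 14.2, "ty": 46.4, "tz": -2.9, "ax": -0.291}, {"tx": 14.2, "ty": 45.3, "tz": 10.5, "ax": -0.291}, {"tx": 14.2, "ty": 40.4, "tz": 23.1, "ax": -0.291}, {"tx": 14.2, "ty": 32.0, "tz": 33.7, "ax": -0.291}, {"tx": 14.2, "ty": 21.0, "tz": 41.5, "ax": -0.291}, {"tx": 14.2, "ty": 8.2, "tz": 45.8, "ax": -0.291}, {"tx": 14.2, "ty": -5.3, "tz": 46.2, "ax": -0.291}, {"tx": 14.2, "ty": -18.3, "tz": 42.7, "ax": -0.291}, {"tx": 14.2, "ty": -29.8, "tz": 35.7, "ax": -0.291}]
```

All six keys are required.

>>> move_arm:
  deltas:
    - {"tx":3.5,"ty":17,"tz":-6,"ax":-0.112,"ay":0,"az":0}
    - {"tx":3.5,"ty":17.5,"tz":-4.5,"ax":-0.112,"ay":0,"az":0}
    - {"tx":3.5,"ty":17.5,"tz":-2.5,"ax":-0.112,"ay":0,"az":0}
    - {"tx":3.5,"ty":18,"tz":-0.5,"ax":-0.112,"ay":0,"az":0}
    - {"tx":3.5,"ty":18,"tz":1.5,"ax":-0.112,"ay":0,"az":0}
    - {"tx":3.5,"ty":17.5,"tz":3.5,"ax":-0.112,"ay":0,"az":0}
    - {"tx":3.5,"ty":17,"tz":5.5,"ax":-0.112,"ay":0,"az":0}
    - {"tx":3.5,"ty":16.5,"tz":7.5,"ax":-0.112,"ay":0,"az":0}
    - {"tx":3.5,"ty":15.5,"tz":9,"ax":-0.112,"ay":0,"az":0}
    - {"tx":3.5,"ty":14,"tz":11,"ax":-0.112,"ay":0,"az":0}
  gripper: 70

```text
time: 3.18
tool_pos: [0.2787, -0.4572, 0.2061]
eef_rot: [[-0.0, 0.184, 0.983], [-0.002, 0.983, -0.184], [-1.0, -0.002, -0.0]]
wrist_force: [-0.2, -0.4, 0.4]
width: 0.82
```

>>> move_arm:
  deltas:
    - {"tx":3.5,"ty":13,"tz":12.5,"ax":-0.112,"ay":0,"az":0}
    - {"tx":3.5,"ty":11.5,"tz":14,"ax":-0.112,"ay":0,"az":0}
    - {"tx":3.5,"ty":10,"tz":15,"ax":-0.112,"ay":0,"az":0}
    - {"tx":3.5,"ty":8,"tz":16,"ax":-0.112,"ay":0,"az":0}
    - {"tx":3.5,"ty":6,"tz":17,"ax":-0.112,"ay":0,"az":0}
    - {"tx":3.5,"ty":4.5,"tz":17.5,"ax":-0.112,"ay":0,"az":0}
    - {"tx":3.5,"ty":2.5,"tz":17.5,"ax":-0.112,"ay":0,"az":0}
    - {"tx":3.5,"ty":0.5,"tz":18,"ax":-0.112,"ay":0,"az":0}
    - {"tx":3.5,"ty":-1.5,"tz":18,"ax":-0.112,"ay":0,"az":0}
    - {"tx":3.5,"ty":-3.5,"tz":17.5,"ax":-0.112,"ay":0,"az":0}

```text
time: 4.02
tool_pos: [0.429, -0.3427, 0.1697]
eef_rot: [[0.001, -0.838, 0.546], [-0.003, 0.546, 0.838], [-1.0, -0.002, -0.002]]
wrist_force: [-0.2, -0.8, 0.7]
width: 0.82
```

```bash
python3 - <<'E'
from plan import *
o=observe();print(o['joint_pos'],o['width'])
plan([.5166,-.3069,.10],89.7,10,total_turn=-1)
E
```

```text
[ -46.6075    7.4938   92.1168   -0.0983   80.2449 -103.5019] 0.8195197309804827
pos [ 0.429  -0.3427  0.1697] turn [-0.5723 -0.0028  0.0014] d [ 0.0876  0.0358 -0.0697] t 4.0167
[{"tx": 7.0, "ty": -5.4, "tz": 7.8, "ax": -0.057, "ay": -0.0003, "az": 0.0001}, {"tx": 7.0, "ty": -5.8, "tz": 7.5, "ax": -0.057, "ay": -0.0003, "az": 0.0001}, {"tx": 7.0, "ty": -6.2, "tz": 7.1, "ax": -0.057, "ay": -0.0003, "az": 0.0001}, {"tx": 7.0, "ty": -6.6, "tz": 6.8, "ax": -0.057, "ay": -0.0003, "az": 0.0001}, {"tx": 7.0, "ty": -7.0, "tz": 6.4, "ax": -0.057, "ay": -0.0003, "az": 0.0001}, {"tx": 7.0, "ty": -7.4, "tz": 6.0, "ax": -0.057, "ay": -0.0003, "az": 0.0001}, {"tx": 7.0, "ty": -7.7, "tz": 5.5, "ax": -0.057, "ay": -0.0003, "az": 0.0001}, {"tx": 7.0, "ty": -8.0, "tz": 5.1, "ax": -0.057, "ay": -0.0003, "az": 0.0001}, {"tx": 7.0, "ty": -8.3, "tz": 4.6, "ax": -0.057, "ay": -0.0003, "az": 0.0001}, {"tx": 7.0, "ty": -8.5, "tz": 4.1, "ax": -0.057, "ay": -0.0003, "az": 0.0001}]
```

>>> move_arm:
  deltas:
    - {"tx":7.0,"ty":-5.5,"tz":8,"ax":-0.057,"ay":0,"az":0}
    - {"tx":7.0,"ty":-6,"tz":7.5,"ax":-0.057,"ay":0,"az":0}
    - {"tx":7.0,"ty":-6,"tz":7.0,"ax":-0.057,"ay":0,"az":0}
    - {"tx":7.0,"ty":-6.5,"tz":7,"ax":-0.057,"ay":0,"az":0}
    - {"tx":7.0,"ty":-7.0,"tz":6.5,"ax":-0.057,"ay":0,"az":0}
    - {"tx":7.0,"ty":-7.5,"tz":6.0,"ax":-0.057,"ay":-0.001,"az":0.001}
    - {"tx":7.0,"ty":-7.5,"tz":5.5,"ax":-0.057,"ay":-0.001,"az":0.001}
    - {"tx":7.0,"ty":-8.0,"tz":5,"ax":-0.057,"ay":-0.001,"az":0}
    - {"tx":7.0,"ty":-8.5,"tz":4.5,"ax":-0.057,"ay":0,"az":0}
    - {"tx":7.0,"ty":-8.5,"tz":4,"ax":-0.057,"ay":0,"az":0}
  gripper: 60

```text
time: 4.85
tool_pos: [0.5225, -0.3012, 0.0976]
eef_rot: [[0.001, -1.0, -0.03], [-0.001, -0.03, 1.0], [-1.0, -0.001, -0.001]]
wrist_force: [0.7, -0.6, 0.1]
width: 0.698
```

```bash
python3 - <<'E'
from plan import *
o=observe();print(o['joint_pos'],o['width'],o['eef_rot'])
plan([.5166,-.3069,.022],89.7,9)
c=camera('top');a=c['img'][150:300,280:430];cv2.imwrite('pics/pre.png',cv2.resize(a[...,::-1],None,fx=4,fy=4,interpolation=cv2.INTER_CUBIC))
E
```

```text
[ -37.2742   16.8618   89.5294   -0.0018   73.5368 -128.9871] 0.6981905774521971 [[ 0.001  -0.9996 -0.0299]
 [-0.0008 -0.0299  0.9996]
 [-1.     -0.001  -0.0008]]
pos [ 0.5225 -0.3012  0.0976] turn [ 0.0351 -0.0008  0.001 ] d [-0.0059 -0.0057 -0.0756] t 4.85
[{"tx": 8.4, "ty": 0.7, "tz": -0.6, "ax": 0.004, "az": 0.0001}, {"tx": 8.4, "ty": 0.7, "tz": -0.6, "ax": 0.004, "az": 0.0001}, {"tx": 8.4, "ty": 0.7, "tz": -0.6, "ax": 0.004, "az": 0.0001}, {"tx": 8.4, "ty": 0.7, "tz": -0.6, "ax": 0.004, "az": 0.0001}, {"tx": 8.4, "ty": 0.7, "tz": -0.6, "ax": 0.004, "az": 0.0001}, {"tx": 8.4, "ty": 0.7, "tz": -0.6, "ax": 0.004, "az": 0.0001}, {"tx": 8.4, "ty": 0.7, "tz": -0.6, "ax": 0.004, "az": 0.0001}, {"tx": 8.4, "ty": 0.7, "tz": -0.6, "ax": 0.004, "az": 0.0001}, {"tx": 8.4, "ty": 0.7, "tz": -0.6, "ax": 0.004, "az": 0.0001}]
```

View pics/pre.png

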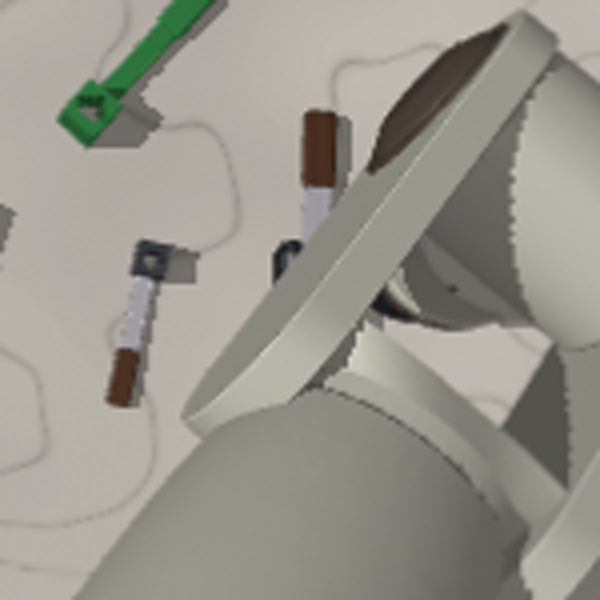

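>>> move_arm:
  deltas:
    - {"tx":8.5,"ty":0.8,"tz":-0.7,"ax":0.004,"ay":0,"az":0}
    - {"tx":8.5,"ty":0.8,"tz":-0.7,"ax":0.004,"ay":0,"az":0}
    - {"tx":8.5,"ty":0.8,"tz":-0.7,"ax":0.004,"ay":0,"az":0}
    - {"tx":8.5,"ty":0.8,"tz":-0.7,"ax":0.004,"ay":-0.001,"az":0.001}
    - {"tx":8.5,"ty":0.8,"tz":-0.7,"ax":0.004,"ay":0,"az":0}
    - {"tx":8.5,"ty":0.8,"tz":-0.7,"ax":0.004,"ay":0,"az":0}
    - {"tx":8.5,"ty":0.8,"tz":-0.7,"ax":0.004,"ay":0,"az":0}
    - {"tx":8.5,"ty":0.8,"tz":-0.7,"ax":0.004,"ay":0,"az":0}
    - {"tx":6,"ty":0,"tz":0,"ax":0,"ay":0,"az":0}
    - {"tx":0,"ty":0,"tz":0,"ax":0,"ay":0,"az":0}

```text
time: 5.73
tool_pos: [0.514, -0.3072, 0.014]
eef_rot: [[-0.002, -1.0, 0.009], [0.002, 0.009, 1.0], [-1.0, 0.002, 0.002]]
wrist_force: [-0.0, 1.1, -0.2]
width: 0.701
```

```bash
python3 - <<'E'
from plan import *
o=observe();print(o['width'],o['wrist_force'],o['eef_rot'])
plan([.5166,-.3069,.020],89.7,1)
E
```

```text
0.700629768757378 [-0.0225  1.1143 -0.2286] [[-0.0023 -1.      0.0094]
 [ 0.0021  0.0094  1.    ]
 [-1.      0.0024  0.0021]]
pos [ 0.514  -0.3072  0.014 ] turn [-0.0041  0.0021 -0.0024] d [0.0026 0.0003 0.006 ] t 5.7333
[{"tx": -6.0, "ty": -2.6, "tz": 0.4, "ax": -0.004, "ay": 0.0021, "az": -0.0024}]
```

>>> move_arm:
  deltas:
    - {"tx":-3,"ty":-1.3,"tz":0.2,"ax":-0.002,"ay":0.001,"az":-0.001}
    - {"tx":-3,"ty":-1.3,"tz":0.2,"ax":-0.002,"ay":0.001,"az":-0.001}
    - {"tx":0,"ty":0,"tz":0,"ax":0,"ay":0,"az":0}
    - {"tx":0,"ty":0,"tz":0,"ax":0,"ay":0,"az":0}
    - {"tx":0,"ty":0,"tz":0,"ax":0,"ay":0,"az":0}
    - {"tx":0,"ty":0,"tz":0,"ax":0,"ay":0,"az":0}
    - {"tx":0,"ty":0,"tz":0,"ax":0,"ay":0,"az":0}
    - {"tx":0,"ty":0,"tz":0,"ax":0,"ay":0,"az":0}
    - {"tx":0,"ty":0,"tz":0,"ax":0,"ay":0,"az":0}
    - {"tx":0,"ty":0,"tz":0,"ax":0,"ay":0,"az":0}
  gripper: 25
  grip_force: 60

```text
time: 6.57
tool_pos: [0.5172, -0.3066, 0.0214]
eef_rot: [[0.0, -1.0, 0.004], [-0.0, 0.004, 1.0], [-1.0, -0.0, -0.0]]
wrist_force: [0.9, -0.5, -4.1]
width: 0.365
```

```bash
python3 - <<'E'
from plan import *
o=observe();print(o['width']*85.4,o['qd'],o['wrist_force'],o['wrist_torque'],o['eef_rot'])
plan([.5166,-.3069,.020],89.7,1)
c=camera('side');a=c['img'][120:220,150:290];cv2.imwrite('pics/g.png',cv2.resize(a[...,::-1],None,fx=5,fy=5,interpolation=cv2.INTER_CUBIC))
E
```

```text
31.132178724588407 [ 0.0383 -0.0359  0.1249 -0.0158 -0.0417 -0.058 ] [ 0.8542 -0.5325 -4.0594] [ 0.0155  0.1307 -0.0158] [[ 0.0001 -1.      0.0042]
 [-0.0003  0.0042  1.    ]
 [-1.     -0.0001 -0.0003]]
pos [ 0.5172 -0.3066  0.0214] turn [ 0.001  -0.0003  0.0001] d [-0.0006 -0.0003 -0.0014] t 6.5667
[{"tx": 1.4, "ty": 0.6, "tz": -0.3, "ax": 0.001, "ay": -0.0003}]
```

View pics/g.png

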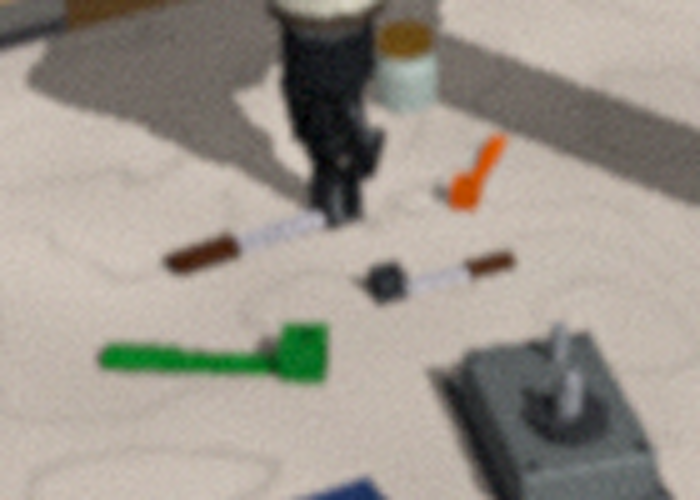

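>>> move_arm:
  deltas:
    - {"tx":-5,"ty":0,"tz":0,"ax":0,"ay":0,"az":0}
    - {"tx":-15,"ty":0,"tz":0,"ax":0,"ay":0,"az":0}
    - {"tx":-25,"ty":0,"tz":0,"ax":0,"ay":0,"az":0}
    - {"tx":-25,"ty":0,"tz":0,"ax":0,"ay":0,"az":0}
    - {"tx":-25,"ty":0,"tz":0,"ax":0,"ay":0,"az":0}
    - {"tx":-20,"ty":0,"tz":5,"ax":0,"ay":0,"az":0}
    - {"tx":-10,"ty":0,"tz":10,"ax":0,"ay":0,"az":0}
    - {"tx":-5,"ty":0,"tz":15,"ax":0,"ay":0,"az":0}
    - {"tx":0,"ty":0,"tz":20,"ax":0,"ay":0,"az":0}
    - {"tx":0,"ty":0,"tz":20,"ax":0,"ay":0,"az":0}
  grip_force: 80

```text
time: 7.45
tool_pos: [0.516, -0.2343, 0.1573]
eef_rot: [[-0.003, -1.0, 0.008], [0.002, 0.008, 1.0], [-1.0, 0.003, 0.002]]
wrist_force: [0.9, -0.9, -4.5]
width: 0.356
```

```bash
python3 - <<'E'
from plan import *
o=observe();print(o['width']*85.4,o['wrist_force'],o['wrist_torque'],o['joint_pos'])
plan([.5614,.0861,.15],23.7,20)
E
```

```text
30.401881799206922 [ 0.8696 -0.9089 -4.5055] [-0.0339  0.1071  0.0154] [ -32.2068   10.2023   90.4797   -0.0032   79.4867 -121.7344]
pos [ 0.516  -0.2343  0.1573] turn [ 1.1489 -0.0001 -0.0031] d [ 0.0454  0.3204 -0.0073] t 7.45
[{"tx": 0.4, "ty": -2.1, "tz": 16.0, "ax": 0.057, "az": -0.0002}, {"tx": 0.4, "ty": -1.2, "tz": 16.1, "ax": 0.057, "az": -0.0002}, {"tx": 0.4, "ty": -0.3, "tz": 16.2, "ax": 0.057, "az": -0.0002}, {"tx": 0.4, "ty": 0.6, "tz": 16.2, "ax": 0.057, "az": -0.0002}, {"tx": 0.4, "ty": 1.6, "tz": 16.1, "ax": 0.057, "az": -0.0002}, {"tx": 0.4, "ty": 2.5, "tz": 16.0, "ax": 0.057, "az": -0.0002}, {"tx": 0.4, "ty": 3.4, "tz": 15.8, "ax": 0.057, "az": -0.0002}, {"tx": 0.4, "ty": 4.3, "tz": 15.6, "ax": 0.057, "az": -0.0002}, {"tx": 0.4, "ty": 5.2, "tz": 15.3, "ax": 0.057, "az": -0.0002}, {"tx": 0.4, "ty": 6.1, "tz": 15.0, "ax": 0.057, "az": -0.0002}]
[{"tx": 0.4, "ty": 6.9, "tz": 14.6, "ax": 0.057, "az": -0.0002}, {"tx": 0.4, "ty": 7.7, "tz": 14.2, "ax": 0.057, "az": -0.0002}, {"tx": 0.4, "ty": 8.5, "tz": 13.7, "ax": 0.057, "az": -0.0002}, {"tx": 0.4, "ty": 9.3, "tz": 13.2, "ax": 0.057, "az": -0.0002}, {"tx": 0.4, "ty": 10.1, "tz": 12.7, "ax": 0.057, "az": -0.0002}, {"tx": 0.4, "ty": 10.8, "tz": 12.1, "ax": 0.057, "az": -0.0002}, {"tx": 0.4, "ty": 11.5, "tz": 11.4, "ax": 0.057, "az": -0.0002}, {"tx": 0.4, "ty": 12.1, "tz": 10.8, "ax": 0.057, "az": -0.0002}, {"tx": 0.4, "ty": 12.7, "tz": 10.0, "ax": 0.057, "az": -0.0002}, {"tx": 0.4, "ty": 13.2, "tz": 9.3, "ax": 0.057, "az": -0.0002}]
```

>>> move_arm:
  deltas:
    - {"tx":0.5,"ty":-2,"tz":16,"ax":0.057,"ay":0,"az":0}
    - {"tx":0.5,"ty":-1,"tz":16,"ax":0.057,"ay":0,"az":0}
    - {"tx":0.5,"ty":-0.5,"tz":16,"ax":0.057,"ay":0,"az":0}
    - {"tx":0.5,"ty":0.5,"tz":16,"ax":0.057,"ay":0,"az":-0.001}
    - {"tx":0.5,"ty":1.5,"tz":16,"ax":0.057,"ay":0,"az":-0.001}
    - {"tx":0.5,"ty":2.5,"tz":16,"ax":0.057,"ay":0,"az":-0.001}
    - {"tx":0.5,"ty":3.5,"tz":16,"ax":0.057,"ay":0,"az":0}
    - {"tx":0.5,"ty":4.5,"tz":15.5,"ax":0.057,"ay":0,"az":0}
    - {"tx":0.5,"ty":5,"tz":15.5,"ax":0.057,"ay":0,"az":0}
    - {"tx":0.5,"ty":6,"tz":15,"ax":0.057,"ay":0,"az":0}

```text
time: 8.28
tool_pos: [0.5334, -0.053, 0.1446]
eef_rot: [[-0.01, -0.826, 0.564], [0.007, 0.563, 0.826], [-1.0, 0.012, 0.0]]
wrist_force: [-0.0, 0.2, -4.5]
width: 0.36
```

```bash
python3 - <<'E'
from plan import *
plan([.5614,.0861,.15],23.7,9)
E
```

```text
pos [ 0.5334 -0.053   0.1446] turn [ 0.5585 -0.0031 -0.0117] d [0.028  0.1391 0.0054] t 8.2833
[{"tx": -0.5, "ty": 6.1, "tz": 14.5, "ax": 0.062, "ay": -0.0003, "az": -0.0013}, {"tx": -0.5, "ty": 7.0, "tz": 14.1, "ax": 0.062, "ay": -0.0003, "az": -0.0013}, {"tx": -0.5, "ty": 7.9, "tz": 13.6, "ax": 0.062, "ay": -0.0003, "az": -0.0013}, {"tx": -0.5, "ty": 8.7, "tz": 13.1, "ax": 0.062, "ay": -0.0003, "az": -0.0013}, {"tx": -0.5, "ty": 9.5, "tz": 12.6, "ax": 0.062, "ay": -0.0003, "az": -0.0013}, {"tx": -0.6, "ty": 10.3, "tz": 12.0, "ax": 0.062, "ay": -0.0003, "az": -0.0013}, {"tx": -0.6, "ty": 11.0, "tz": 11.3, "ax": 0.062, "ay": -0.0003, "az": -0.0013}, {"tx": -0.6, "ty": 11.7, "tz": 10.6, "ax": 0.062, "ay": -0.0003, "az": -0.0013}, {"tx": -0.6, "ty": 12.3, "tz": 9.8, "ax": 0.062, "ay": -0.0003, "az": -0.0013}]
```

>>> move_arm:
  deltas:
    - {"tx":-0.5,"ty":6,"tz":14.5,"ax":0.062,"ay":0,"az":-0.002}
    - {"tx":-0.5,"ty":7,"tz":14,"ax":0.062,"ay":0,"az":-0.002}
    - {"tx":-0.5,"ty":8,"tz":13.5,"ax":0.062,"ay":0,"az":-0.002}
    - {"tx":-0.5,"ty":8.5,"tz":13,"ax":0.062,"ay":0,"az":-0.002}
    - {"tx":-0.5,"ty":9.5,"tz":12.5,"ax":0.062,"ay":0,"az":-0.002}
    - {"tx":-0.5,"ty":10.5,"tz":12,"ax":0.062,"ay":0,"az":-0.002}
    - {"tx":-0.5,"ty":10,"tz":10.5,"ax":0.062,"ay":0,"az":0}
    - {"tx":-0.5,"ty":8,"tz":8,"ax":0.05,"ay":0,"az":0}
    - {"tx":0,"ty":4,"tz":4,"ax":0.03,"ay":0,"az":0}
    - {"tx":0,"ty":0,"tz":0,"ax":0,"ay":0,"az":0}

```text
time: 9.12
tool_pos: [0.5511, 0.0903, 0.1398]
eef_rot: [[-0.014, -0.422, 0.907], [0.002, 0.907, 0.422], [-1.0, 0.008, -0.012]]
wrist_force: [0.1, -0.2, -3.9]
width: 0.36
```

```bash
python3 - <<'E'
from plan import *
o=observe();print(o['wrist_force'],o['wrist_torque'],o['joint_pos'])
plan([.5614,.0861,.135],23.7,4)
for n in('top','side'):
    c=camera(n);y,x=(150,170) if n=='top' else (140,205)
    a=c['img'][y:y+110,x:x+140];cv2.imwrite(f'pics/h_{n}.png',cv2.resize(a[...,::-1],None,fx=5,fy=5,interpolation=cv2.INTER_CUBIC))
E
```

```text
[ 0.0948 -0.1566 -3.9476] [ 0.0511 -0.0575 -0.0358] [  1.3193  10.3677  92.4008   0.143   78.0441 -23.6507]
pos [0.5511 0.0903 0.1398] turn [ 0.0216 -0.0121 -0.0078] d [ 0.0103 -0.0042 -0.0048] t 9.1167
[{"tx": 1.2, "ty": -2.0, "tz": 1.9, "ax": 0.005, "ay": -0.003, "az": -0.0019}, {"tx": 1.2, "ty": -2.0, "tz": 1.9, "ax": 0.005, "ay": -0.003, "az": -0.0019}, {"tx": 1.2, "ty": -2.0, "tz": 1.9, "ax": 0.005, "ay": -0.003, "az": -0.0019}, {"tx": 1.2, "ty": -2.0, "tz": 1.9, "ax": 0.005, "ay": -0.003, "az": -0.0019}]
```

View pics/h_top.png

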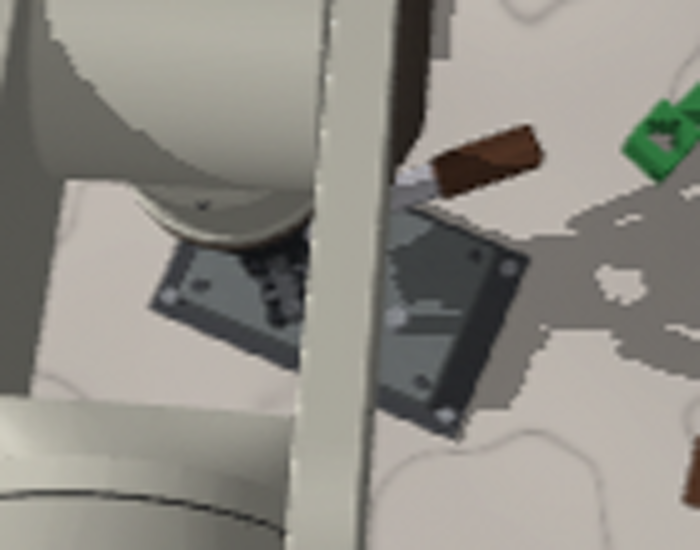

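View pics/h_side.png

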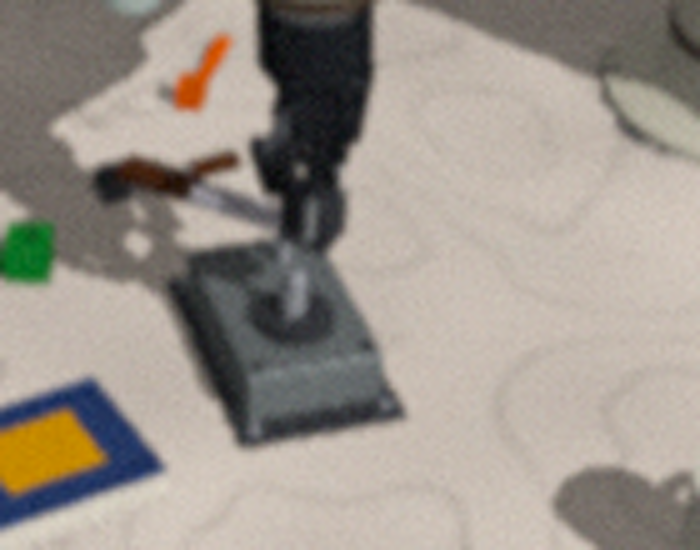

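>>> move_arm:
  deltas:
    - {"tx":1,"ty":-2,"tz":2,"ax":0.005,"ay":-0.003,"az":-0.002}
    - {"tx":1,"ty":-2,"tz":2,"ax":0.005,"ay":-0.003,"az":-0.002}
    - {"tx":1,"ty":-2,"tz":2,"ax":0.005,"ay":-0.003,"az":-0.002}
    - {"tx":1,"ty":-2,"tz":2,"ax":0.005,"ay":-0.003,"az":-0.002}
    - {"tx":0,"ty":0,"tz":0,"ax":0,"ay":0,"az":0}
    - {"tx":0,"ty":0,"tz":0,"ax":0,"ay":0,"az":0}
    - {"tx":0,"ty":0,"tz":0,"ax":0,"ay":0,"az":0}
    - {"tx":0,"ty":0,"tz":0,"ax":0,"ay":0,"az":0}
    - {"tx":0,"ty":0,"tz":0,"ax":0,"ay":0,"az":0}
    - {"tx":0,"ty":0,"tz":0,"ax":0,"ay":0,"az":0}

```text
time: 10.05
tool_pos: [0.5619, 0.0826, 0.1347]
eef_rot: [[0.001, -0.405, 0.914], [-0.001, 0.914, 0.405], [-1.0, -0.001, 0.0]]
wrist_force: [0.1, -0.9, -3.4]
width: 0.361
```

```bash
python3 - <<'E'
from plan import *
o=observe();print(o['wrist_force'],o['wrist_torque'],o['eef_rot'])
plan([.5614,.0861,.118],23.7,1)
c=camera('top');X,u,v=cloud(c,np.ones((384,512),bool))
hsv=cv2.cvtColor(c['img'],cv2.COLOR_RGB2HSV)
k=(abs(X[:,0]-.61)<.06)&(X[:,1]<.03)&(X[:,1]>-.10)&(X[:,2]>.08)&(X[:,2]<.16)
L=X[k];d=L[:,:2]-[.5612,.0866];a=np.arctan2(d[:,1].mean(),d[:,0].mean())
r=np.hypot(*d.T);print(len(L),np.rad2deg(a),r.min(),r.max())
print(np.polyfit(r,L[:,2],1))
g=L[r>.1];print('grip',len(g),cv2.minAreaRect(g[:,:2].astype(np.float32)*1000),g[:,2].mean())
gm=g[:,:2].mean(0)-[.5612,.0866];print(gm,np.rad2deg(np.arctan2(gm[1],gm[0])),r.max())
E
```

```text
[ 0.1487 -0.899  -3.3827] [0.1011 0.0658 0.0355] [[ 0.0006 -0.4046  0.9145]
 [-0.0012  0.9145  0.4046]
 [-1.     -0.0014  0.    ]]
pos [0.5619 0.0826 0.1347] turn [0.0029 0.     0.0014] d [-0.0005  0.0035 -0.0167] t 10.05
[{"tx": 16.7, "ty": 3.4, "tz": 1.0, "ax": 0.003, "az": 0.0014}]
254 -67.08891898205361 0.07361189885282222 0.15685856037256313
[0.0462 0.1213]
grip 187 ((612.6729125976562, -31.386001586914062), (23.972923278808594, 56.193729400634766), 22.673721313476562) 0.12765758128559468
[ 0.0501 -0.1183] -67.04093723520037 0.15685856037256313
```

>>> move_arm:
  deltas:
    - {"tx":2,"ty":1.2,"tz":0.4,"ax":0,"ay":0,"az":0}
    - {"tx":2,"ty":1.2,"tz":0.3,"ax":0,"ay":0,"az":0}
    - {"tx":2,"ty":1,"tz":0.3,"ax":0,"ay":0,"az":0}
    - {"tx":2,"ty":0,"tz":0,"ax":0,"ay":0,"az":0}
    - {"tx":2,"ty":0,"tz":0,"ax":0,"ay":0,"az":0}
    - {"tx":2,"ty":0,"tz":0,"ax":0,"ay":0,"az":0}
    - {"tx":2,"ty":0,"tz":0,"ax":0,"ay":0,"az":0}
    - {"tx":2,"ty":0,"tz":0,"ax":0,"ay":0,"az":0}
    - {"tx":0,"ty":0,"tz":0,"ax":0,"ay":0,"az":0}
    - {"tx":0,"ty":0,"tz":0,"ax":0,"ay":0,"az":0}

```text
time: 10.93
tool_pos: [0.5611, 0.0867, 0.1165]
eef_rot: [[-0.0, -0.405, 0.914], [-0.001, 0.914, 0.405], [-1.0, -0.001, -0.001]]
wrist_force: [-0.7, 1.1, -4.5]
width: 0.357
```

```bash
python3 - <<'E'
from plan import *
o=observe();print(o['wrist_force'],o['wrist_torque'],o['eef_rot'])
plan([.5614,.0861,.108],23.7,1)
E
```

```text
[-0.6552  1.0512 -4.4818] [ 0.0993  0.007  -0.012 ] [[-0.0001 -0.4051  0.9143]
 [-0.0012  0.9143  0.4051]
 [-1.     -0.0011 -0.0005]]
pos [0.5611 0.0867 0.1165] turn [ 0.0034 -0.0005  0.0011] d [ 0.0003 -0.0006 -0.0085] t 10.9333
[{"tx": 8.5, "ty": -0.7, "tz": 0.0, "ax": 0.003, "ay": -0.0005, "az": 0.0011}]
```

>>> move_arm:
  deltas:
    - {"tx":1,"ty":-0.4,"tz":0,"ax":0.002,"ay":0,"az":0.001}
    - {"tx":1,"ty":-0.3,"tz":0,"ax":0,"ay":0,"az":0}
    - {"tx":1,"ty":0,"tz":0,"ax":0,"ay":0,"az":0}
    - {"tx":1,"ty":0,"tz":0,"ax":0,"ay":0,"az":0}
    - {"tx":1,"ty":0,"tz":0,"ax":0,"ay":0,"az":0}
    - {"tx":1,"ty":0,"tz":0,"ax":0,"ay":0,"az":0}
    - {"tx":1,"ty":0,"tz":0,"ax":0,"ay":0,"az":0}
    - {"tx":1,"ty":0,"tz":0,"ax":0,"ay":0,"az":0}
    - {"tx":1,"ty":0,"tz":0,"ax":0,"ay":0,"az":0}
    - {"tx":0,"ty":0,"tz":0,"ax":0,"ay":0,"az":0}

```text
time: 11.77
tool_pos: [0.5616, 0.0859, 0.1069]
eef_rot: [[0.0, -0.403, 0.915], [-0.0, 0.915, 0.403], [-1.0, -0.0, -0.0]]
wrist_force: [-0.2, -0.2, -4.1]
width: 0.357
```

```bash
python3 - <<'E'
from plan import *
o=observe();print(o['wrist_force'],o['wrist_torque'],o['eef_rot'])
plan([.5614,.0861,.100],23.7,1)
E
```

```text
[-0.1539 -0.2382 -4.1149] [0.0707 0.0284 0.013 ] [[ 0.0001 -0.4029  0.9153]
 [-0.0002  0.9153  0.4029]
 [-1.     -0.0002 -0.    ]]
pos [0.5616 0.0859 0.1069] turn [ 0.001  -0.      0.0002] d [-0.0002  0.0002 -0.0069] t 11.7667
[{"tx": 6.9, "ty": 0.2, "tz": -0.1, "ax": 0.001, "az": 0.0002}]
```

No contact yet; continue gently.

>>> move_arm:
  deltas:
    - {"tx":1,"ty":0.2,"tz":-0.1,"ax":0,"ay":0,"az":0}
    - {"tx":1,"ty":0,"tz":0,"ax":0,"ay":0,"az":0}
    - {"tx":1,"ty":0,"tz":0,"ax":0,"ay":0,"az":0}
    - {"tx":1,"ty":0,"tz":0,"ax":0,"ay":0,"az":0}
    - {"tx":1,"ty":0,"tz":0,"ax":0,"ay":0,"az":0}
    - {"tx":0.8,"ty":0,"tz":0,"ax":0,"ay":0,"az":0}
    - {"tx":0.5,"ty":0,"tz":0,"ax":0,"ay":0,"az":0}
    - {"tx":0.5,"ty":0,"tz":0,"ax":0,"ay":0,"az":0}
    - {"tx":0.5,"ty":0,"tz":0,"ax":0,"ay":0,"az":0}
    - {"tx":0,"ty":0,"tz":0,"ax":0,"ay":0,"az":0}

```text
time: 12.6
tool_pos: [0.5613, 0.0859, 0.0988]
eef_rot: [[-0.0, -0.403, 0.915], [-0.001, 0.915, 0.403], [-1.0, -0.0, -0.001]]
wrist_force: [-0.3, -0.4, -3.9]
width: 0.357
```

```bash
python3 - <<'E'
from plan import *
o=observe();print(o['wrist_force'],o['wrist_torque'],o['eef_rot'])
plan([.5614,.0861,.097],23.7,1)
E
```

```text
[-0.3267 -0.407  -3.8876] [-0.0525  0.148  -0.0202] [[-0.0003 -0.4029  0.9153]
 [-0.0006  0.9153  0.4029]
 [-1.     -0.0004 -0.0005]]
pos [0.5613 0.0859 0.0988] turn [ 0.001  -0.0005  0.0004] d [ 0.0001  0.0002 -0.0018] t 12.6
[{"tx": 1.8, "ty": 0.1, "tz": 0.2, "ax": 0.001, "ay": -0.0005, "az": 0.0004}]
```

>>> move_arm:
  deltas:
    - {"tx":0.5,"ty":0,"tz":0,"ax":0,"ay":0,"az":0}
    - {"tx":0.5,"ty":0,"tz":0,"ax":0,"ay":0,"az":0}
    - {"tx":0.5,"ty":0,"tz":0,"ax":0,"ay":0,"az":0}
    - {"tx":0.5,"ty":0,"tz":0,"ax":0,"ay":0,"az":0}
    - {"tx":0.5,"ty":0,"tz":0,"ax":0,"ay":0,"az":0}
    - {"tx":0.5,"ty":0,"tz":0,"ax":0,"ay":0,"az":0}
    - {"tx":0.5,"ty":0,"tz":0,"ax":0,"ay":0,"az":0}
    - {"tx":0.5,"ty":0,"tz":0,"ax":0,"ay":0,"az":0}
    - {"tx":0,"ty":0,"tz":0,"ax":0,"ay":0,"az":0}
    - {"tx":0,"ty":0,"tz":0,"ax":0,"ay":0,"az":0}

```text
time: 13.43
tool_pos: [0.5611, 0.0857, 0.0946]
eef_rot: [[-0.001, -0.403, 0.915], [-0.001, 0.915, 0.403], [-1.0, -0.001, -0.001]]
wrist_force: [-1.5, -1.8, -2.9]
width: 0.357
```

```bash
python3 - <<'E'
from plan import *
o=observe();print(o['wrist_force'],o['wrist_torque'],o['eef_rot'])
plan([.5614,.0861,.09],23.7,1)
E
```

```text
[-1.4655 -1.8375 -2.922 ] [-0.2133  0.3197  0.009 ] [[-0.0007 -0.4029  0.9153]
 [-0.001   0.9153  0.4029]
 [-1.     -0.0007 -0.001 ]]
pos [0.5611 0.0857 0.0946] turn [ 0.001  -0.001   0.0007] d [ 0.0003  0.0004 -0.0046] t 13.4333
[{"tx": 4.6, "ty": 0.3, "tz": 0.5, "ax": 0.001, "ay": -0.001, "az": 0.0007}]
```

>>> move_arm:
  deltas:
    - {"tx":0.7,"ty":0,"tz":0,"ax":0,"ay":-0.001,"az":0.001}
    - {"tx":0.7,"ty":0,"tz":0,"ax":0,"ay":0,"az":0}
    - {"tx":0.7,"ty":0,"tz":0,"ax":0,"ay":0,"az":0}
    - {"tx":0.7,"ty":0,"tz":0,"ax":0,"ay":0,"az":0}
    - {"tx":0.7,"ty":0,"tz":0,"ax":0,"ay":0,"az":0}
    - {"tx":0.7,"ty":0,"tz":0,"ax":0,"ay":0,"az":0}
    - {"tx":0.7,"ty":0,"tz":0,"ax":0,"ay":0,"az":0}
    - {"tx":0.7,"ty":0,"tz":0,"ax":0,"ay":0,"az":0}
    - {"tx":0.7,"ty":0,"tz":0,"ax":0,"ay":0,"az":0}
    - {"tx":0,"ty":0,"tz":0,"ax":0,"ay":0,"az":0}

```text
time: 14.27
tool_pos: [0.561, 0.0856, 0.0876]
eef_rot: [[-0.0, -0.403, 0.915], [0.0, 0.915, 0.403], [-1.0, 0.0, -0.0]]
wrist_force: [-1.5, -1.1, -3.2]
width: 0.355
```

```bash
python3 - <<'E'
from plan import *
o=observe();print(o['wrist_force'],o['wrist_torque'],o['eef_rot'])
plan([.5612,.0858,.0784],23.7,1)
c=camera('top');X,u,v=cloud(c,np.ones((384,512),bool))
k=(abs(X[:,0]-.61)<.06)&(X[:,1]<.03)&(X[:,1]>-.10)&(X[:,2]>.06)&(X[:,2]<.16)
L=X[k];d=L[:,:2]-[.5612,.0866];r=np.hypot(*d.T);g=L[(r>.105)&(r<.16)]
print(len(g),g[:,2].mean(),'under',g[:,2].mean()-.014, cv2.minAreaRect(g[:,:2].astype(np.float32)*1000))
E
```

```text
[-1.5088 -1.1366 -3.1564] [-0.1882  0.3371 -0.0073] [[-0.0002 -0.4028  0.9153]
 [ 0.0003  0.9153  0.4028]
 [-1.      0.0004 -0.0001]]
pos [0.561  0.0856 0.0876] turn [ 0.001  -0.0001 -0.0004] d [ 0.0002  0.0002 -0.0092] t 14.2667
[{"tx": 9.2, "ty": 0.1, "tz": 0.2, "ax": 0.001, "az": -0.0004}]
144 0.08081778100121359 under 0.06681778100121359 ((612.9400024414062, -31.501113891601562), (24.082008361816406, 49.35445022583008), 22.99643898010254)
```

>>> move_arm:
  deltas:
    - {"tx":0.8,"ty":0,"tz":0,"ax":0,"ay":0,"az":0}
    - {"tx":0.8,"ty":0,"tz":0,"ax":0,"ay":0,"az":0}
    - {"tx":0.8,"ty":0,"tz":0,"ax":0,"ay":0,"az":0}
    - {"tx":0.8,"ty":0,"tz":0,"ax":0,"ay":0,"az":0}
    - {"tx":0.8,"ty":0,"tz":0,"ax":0,"ay":0,"az":0}
    - {"tx":0.8,"ty":0,"tz":0,"ax":0,"ay":0,"az":0}
    - {"tx":0.8,"ty":0,"tz":0,"ax":0,"ay":0,"az":0}
    - {"tx":0.7,"ty":0,"tz":0,"ax":0,"ay":0,"az":0}
    - {"tx":0.5,"ty":0,"tz":0,"ax":0,"ay":0,"az":0}
    - {"tx":0,"ty":0,"tz":0,"ax":0,"ay":0,"az":0}

```text
time: 15.15
tool_pos: [0.561, 0.0856, 0.0801]
eef_rot: [[-0.0, -0.403, 0.915], [0.0, 0.915, 0.403], [-1.0, 0.0, -0.0]]
wrist_force: [-2.1, -1.3, -3.3]
width: 0.357
```

```bash
python3 - <<'E'
from plan import *
o=observe();print(o['wrist_force'],o['wrist_torque'],o['eef_rot'])
plan([.5612,.0858,.0784],23.7,1)
E
```

```text
[-2.0861 -1.2831 -3.3268] [-0.218   0.2966 -0.0036] [[-0.0003 -0.4028  0.9153]
 [ 0.0003  0.9153  0.4028]
 [-1.      0.0003 -0.0001]]
pos [0.561  0.0856 0.0801] turn [ 0.001  -0.0001 -0.0003] d [ 0.0002  0.0002 -0.0017] t 15.15
[{"tx": 1.7, "ty": 0.1, "tz": 0.3, "ax": 0.001, "ay": -0.0001, "az": -0.0003}]
```

>>> move_arm:
  deltas:
    - {"tx":0.4,"ty":0,"tz":0,"ax":0,"ay":0,"az":0}
    - {"tx":0.4,"ty":0,"tz":0,"ax":0,"ay":0,"az":0}
    - {"tx":0.4,"ty":0,"tz":0,"ax":0,"ay":0,"az":0}
    - {"tx":0.3,"ty":0,"tz":0,"ax":0,"ay":0,"az":0}
    - {"tx":0.3,"ty":0,"tz":0,"ax":0,"ay":0,"az":0}
    - {"tx":0.3,"ty":0,"tz":0,"ax":0,"ay":0,"az":0}
    - {"tx":0,"ty":0,"tz":0,"ax":0,"ay":0,"az":0}
    - {"tx":0,"ty":0,"tz":0,"ax":0,"ay":0,"az":0}
    - {"tx":0,"ty":0,"tz":0,"ax":0,"ay":0,"az":0}
    - {"tx":0,"ty":0,"tz":0,"ax":0,"ay":0,"az":0}

```text
time: 15.98
tool_pos: [0.561, 0.0856, 0.0779]
eef_rot: [[-0.0, -0.403, 0.915], [0.0, 0.915, 0.403], [-1.0, 0.0, -0.0]]
wrist_force: [-2.7, -1.0, -1.7]
width: 0.356
```

```bash
python3 - <<'E'
from plan import *
o=observe();print(o['wrist_force'],o['wrist_torque'],o['tool_pos'])
E
```

```text
[-2.7368 -1.0377 -1.6781] [-0.2087  0.3571 -0.0014] [0.561  0.0856 0.0779]
```

>>> move_arm:
  deltas:
    - {"tx":0.3,"ty":0,"tz":0,"ax":0,"ay":0,"az":0}
    - {"tx":0.3,"ty":0,"tz":0,"ax":0,"ay":0,"az":0}
    - {"tx":0.3,"ty":0,"tz":0,"ax":0,"ay":0,"az":0}
    - {"tx":0,"ty":0,"tz":0,"ax":0,"ay":0,"az":0}
    - {"tx":0,"ty":0,"tz":0,"ax":0,"ay":0,"az":0}
    - {"tx":0,"ty":0,"tz":0,"ax":0,"ay":0,"az":0}
    - {"tx":0,"ty":0,"tz":0,"ax":0,"ay":0,"az":0}
    - {"tx":0,"ty":0,"tz":0,"ax":0,"ay":0,"az":0}
    - {"tx":0,"ty":0,"tz":0,"ax":0,"ay":0,"az":0}
    - {"tx":0,"ty":0,"tz":0,"ax":0,"ay":0,"az":0}

```text
time: 16.82
tool_pos: [0.561, 0.0856, 0.0776]
eef_rot: [[0.0, -0.403, 0.915], [0.0, 0.915, 0.403], [-1.0, 0.0, 0.0]]
wrist_force: [-4.4, -2.1, 0.1]
width: 0.358
```

```bash
python3 - <<'E'
from plan import *
o=observe();print(o['wrist_force'],o['wrist_torque'],o['tool_pos'])
c=camera('top');X,u,v=cloud(c,np.ones((384,512),bool))
k=(abs(X[:,0]-.61)<.06)&(X[:,1]<.03)&(X[:,1]>-.10)&(X[:,2]>.06)&(X[:,2]<.16)
L=X[k];d=L[:,:2]-[.5612,.0866];r=np.hypot(*d.T);g=L[(r>.105)&(r<.16)]
print(len(g),'under',g[:,2].mean()-.014, cv2.minAreaRect(g[:,:2].astype(np.float32)*1000))
E
```

```text
[-4.3883 -2.0785  0.1187] [-0.229   0.5192 -0.0366] [0.561  0.0856 0.0776]
148 under 0.05616801137267009 ((613.4912719726562, -32.15372085571289), (24.184913635253906, 48.8181266784668), 21.896991729736328)
```

>>> move_arm:
  deltas:
    - {"tx":0,"ty":0,"tz":0,"ax":0.02,"ay":0,"az":0}
    - {"tx":0,"ty":0,"tz":0,"ax":0.03,"ay":0,"az":0}
    - {"tx":0,"ty":0,"tz":0,"ax":0.03,"ay":0,"az":0}
    - {"tx":0,"ty":0,"tz":0,"ax":0.03,"ay":0,"az":0}
    - {"tx":0,"ty":0,"tz":0,"ax":0.03,"ay":0,"az":0}
    - {"tx":0,"ty":0,"tz":0,"ax":0.03,"ay":0,"az":0}
    - {"tx":0,"ty":0,"tz":0,"ax":0.03,"ay":0,"az":0}
    - {"tx":0,"ty":0,"tz":0,"ax":0.02,"ay":0,"az":0}
    - {"tx":0,"ty":0,"tz":0,"ax":0,"ay":0,"az":0}
    - {"tx":0,"ty":0,"tz":0,"ax":0,"ay":0,"az":0}

```text
time: 17.7
tool_pos: [0.5612, 0.0849, 0.0776]
eef_rot: [[0.0, -0.175, 0.985], [-0.001, 0.985, 0.175], [-1.0, -0.001, 0.0]]
wrist_force: [-3.0, -0.8, -0.5]
width: 0.356
```

```bash
python3 - <<'E'
from plan import *
o=observe();print(o['wrist_force'],o['wrist_torque'],o['tool_pos'],np.array(o['eef_rot']).T@o['wrist_force'])
plan([.561,.0856,.0776],-18.6,1)
c=camera('top');X,u,v=cloud(c,np.ones((384,512),bool))
k=(abs(X[:,0]-.59)<.08)&(X[:,1]<.03)&(X[:,1]>-.10)&(X[:,2]>.06)&(X[:,2]<.16)
L=X[k];d=L[:,:2]-[.5612,.0866];r=np.hypot(*d.T);g=L[(r>.105)&(r<.16)]
print(len(g),'under',g[:,2].mean()-.014, cv2.minAreaRect(g[:,:2].astype(np.float32)*1000))
E
```

```text
[-2.978  -0.7818 -0.4658] [-0.2578  0.4367  0.1347] [0.5612 0.0849 0.0776] [ 0.4656 -0.2468 -3.069 ]
pos [0.5612 0.0849 0.0776] turn [0.5009 0.0005 0.0012] d [-0.0002  0.0007 -0.    ] t 17.7
[{"tx": 0.0, "ty": 0.7, "tz": -0.1, "ax": 0.501, "ay": 0.0005, "az": 0.0012}]
147 under 0.05671951135224422 ((584.5186767578125, -41.2089729309082), (24.566465377807617, 49.709083557128906), 10.67801570892334)
```

>>> move_arm:
  deltas:
    - {"tx":0,"ty":0.1,"tz":0,"ax":0.03,"ay":0,"az":0}
    - {"tx":0,"ty":0.1,"tz":0,"ax":0.045,"ay":0,"az":0}
    - {"tx":0,"ty":0.1,"tz":0,"ax":0.045,"ay":0,"az":0}
    - {"tx":0,"ty":0.1,"tz":0,"ax":0.045,"ay":0,"az":0}
    - {"tx":0,"ty":0.1,"tz":0,"ax":0.045,"ay":0,"az":0}
    - {"tx":0,"ty":0,"tz":0,"ax":0.045,"ay":0,"az":0}
    - {"tx":0,"ty":0,"tz":0,"ax":0.045,"ay":0,"az":0}
    - {"tx":0,"ty":0,"tz":0,"ax":0.03,"ay":0,"az":0}
    - {"tx":0,"ty":0,"tz":0,"ax":0,"ay":0,"az":0}
    - {"tx":0,"ty":0,"tz":0,"ax":0,"ay":0,"az":0}

```text
time: 18.58
tool_pos: [0.561, 0.0846, 0.0776]
eef_rot: [[-0.0, 0.162, 0.987], [-0.003, 0.987, -0.162], [-1.0, -0.003, 0.0]]
wrist_force: [-3.6, -2.5, -1.1]
width: 0.356
```

```bash
python3 - <<'E'
from plan import *
o=observe();print(o['wrist_force'],o['wrist_torque'],o['tool_pos'],np.array(o['eef_rot']).T@o['wrist_force'])
plan([.561,.0856,.0776],-18.6,1)
c=camera('top');X,u,v=cloud(c,np.ones((384,512),bool))
k=(abs(X[:,0]-.57)<.08)&(X[:,1]<.03)&(X[:,1]>-.10)&(X[:,2]>.06)&(X[:,2]<.16)
L=X[k];d=L[:,:2]-[.5612,.0866];r=np.hypot(*d.T);g=L[(r>.105)&(r<.16)]
print(len(g),'under',g[:,2].mean()-.014, cv2.minAreaRect(g[:,:2].astype(np.float32)*1000))
E
```

```text
[-3.5538 -2.5242 -1.0834] [-0.2899  0.4285  0.0563] [0.561  0.0846 0.0776] [ 1.0906 -3.064  -3.098 ]
pos [0.561  0.0846 0.0776] turn [0.1618 0.0006 0.0027] d [ 0.     0.001 -0.   ] t 18.5833
[{"tx": 0.0, "ty": 1.0, "tz": -0.2, "ax": 0.162, "ay": 0.0006, "az": 0.0027}]
156 under 0.056602174072449635 ((540.3081665039062, -41.686729431152344), (49.93647384643555, 24.6519718170166), 80.50732421875)
```

>>> move_arm:
  deltas:
    - {"tx":0,"ty":0,"tz":0,"ax":0.015,"ay":0,"az":0}
    - {"tx":0,"ty":0,"tz":0,"ax":0.02,"ay":0,"az":0}
    - {"tx":0,"ty":0,"tz":0,"ax":0.02,"ay":0,"az":0.001}
    - {"tx":0,"ty":0,"tz":0,"ax":0.02,"ay":0,"az":0.001}
    - {"tx":0,"ty":0,"tz":0,"ax":0.015,"ay":0,"az":0}
    - {"tx":0,"ty":0,"tz":0,"ax":0.015,"ay":0,"az":0}
    - {"tx":0,"ty":0,"tz":0,"ax":0.01,"ay":0,"az":0}
    - {"tx":0,"ty":0,"tz":0,"ax":0.01,"ay":0,"az":0}
    - {"tx":0,"ty":0,"tz":0,"ax":0.01,"ay":0,"az":0}
    - {"tx":0,"ty":0,"tz":0,"ax":0,"ay":0,"az":0}

```text
time: 19.47
tool_pos: [0.5609, 0.0845, 0.0776]
eef_rot: [[0.0, 0.305, 0.952], [-0.001, 0.952, -0.305], [-1.0, -0.001, 0.0]]
wrist_force: [-2.5, -2.8, -0.5]
width: 0.356
```

```bash
cat > chk.py <<'E'
from plan import *
o=observe();print(o['wrist_force'],o['wrist_torque'],o['tool_pos'],np.array(o['eef_rot']).T@o['wrist_force'])
plan([.561,.0856,.0776],-18.6,1)
c=camera('top');X,u,v=cloud(c,np.ones((384,512),bool))
k=(abs(X[:,0]-.55)<.08)&(X[:,1]<.03)&(X[:,1]>-.10)&(X[:,2]>.06)&(X[:,2]<.16)
L=X[k];d=L[:,:2]-[.5612,.0866];r=np.hypot(*d.T);g=L[(r>.105)&(r<.16)]
print(len(g),'under',g[:,2].mean()-.014, cv2.minAreaRect(g[:,:2].astype(np.float32)*1000))
E
python3 chk.py
```

```text
[-2.5319 -2.8351 -0.5009] [-0.3254  0.5081  0.1376] [0.5609 0.0845 0.0776] [ 0.5031 -3.4712 -1.5482]
pos [0.5609 0.0845 0.0776] turn [0.0151 0.0003 0.0008] d [ 0.0001  0.0011 -0.    ] t 19.4667
[{"tx": 0.0, "ty": 1.1, "tz": -0.2, "ax": 0.015, "ay": 0.0003, "az": 0.0008}]
154 under 0.056657468783715234 ((521.763916015625, -36.99772262573242), (50.10745620727539, 23.676095962524414), 71.40237426757812)
```

>>> move_arm:
  deltas:
    - {"tx":0,"ty":0,"tz":0,"ax":0.006,"ay":0,"az":0}
    - {"tx":0,"ty":0,"tz":0,"ax":0.006,"ay":0,"az":0}
    - {"tx":0,"ty":0,"tz":0,"ax":0.006,"ay":0,"az":0}
    - {"tx":0,"ty":0,"tz":0,"ax":0.006,"ay":0,"az":0}
    - {"tx":0,"ty":0,"tz":0,"ax":0,"ay":0,"az":0}
    - {"tx":0,"ty":0,"tz":0,"ax":0,"ay":0,"az":0}
    - {"tx":0,"ty":0,"tz":0,"ax":0,"ay":0,"az":0}
    - {"tx":0,"ty":0,"tz":0,"ax":0,"ay":0,"az":0}
    - {"tx":0,"ty":0,"tz":0,"ax":0,"ay":0,"az":0}
    - {"tx":0,"ty":0,"tz":0,"ax":0,"ay":0,"az":0}

```text
time: 20.35
tool_pos: [0.5608, 0.0845, 0.0776]
eef_rot: [[0.0, 0.328, 0.945], [-0.001, 0.945, -0.328], [-1.0, -0.001, 0.0]]
wrist_force: [-3.1, -3.2, -0.2]
width: 0.361
```

```bash
python3 chk.py
```

```text
[-3.0548 -3.1834 -0.1716] [-0.3046  0.5237  0.2714] [0.5608 0.0845 0.0776] [ 0.1746 -4.0099 -1.84  ]
pos [0.5608 0.0845 0.0776] turn [-0.01    0.0003  0.0009] d [ 0.0002  0.0011 -0.    ] t 20.35
[{"tx": 0.0, "ty": 1.1, "tz": -0.2, "ax": -0.01, "ay": 0.0003, "az": 0.0009}]
154 under 0.056619417437145964 ((518.7908325195312, -35.494773864746094), (49.95819091796875, 23.78373908996582), 69.58184051513672)
```

>>> move_arm:
  deltas:
    - {"tx":0,"ty":0,"tz":0,"ax":0.006,"ay":0,"az":0}
    - {"tx":0,"ty":0,"tz":0,"ax":0.006,"ay":0,"az":0}
    - {"tx":0,"ty":0,"tz":0,"ax":0.006,"ay":0,"az":0}
    - {"tx":0,"ty":0,"tz":0,"ax":0,"ay":0,"az":0}
    - {"tx":0,"ty":0,"tz":0,"ax":0,"ay":0,"az":0}
    - {"tx":0,"ty":0,"tz":0,"ax":0,"ay":0,"az":0}
    - {"tx":0,"ty":0,"tz":0,"ax":0,"ay":0,"az":0}
    - {"tx":0,"ty":0,"tz":0,"ax":0,"ay":0,"az":0}
    - {"tx":0,"ty":0,"tz":0,"ax":0,"ay":0,"az":0}
    - {"tx":0,"ty":0,"tz":0,"ax":0,"ay":0,"az":0}

```text
time: 21.23
tool_pos: [0.561, 0.0844, 0.0776]
eef_rot: [[0.0, 0.344, 0.939], [-0.002, 0.939, -0.344], [-1.0, -0.002, 0.001]]
wrist_force: [-3.2, -3.5, -0.4]
width: 0.355
```

```bash
python3 chk.py
```

```text
[-3.2399 -3.4921 -0.4241] [-0.3813  0.4382  1.5727] [0.561  0.0844 0.0776] [ 0.4301 -4.392  -1.843 ]
pos [0.561  0.0844 0.0776] turn [-0.0262  0.0011  0.0019] d [ 0.      0.0012 -0.    ] t 21.2333
[{"tx": 0.0, "ty": 1.2, "tz": -0.4, "ax": -0.026, "ay": 0.0011, "az": 0.0019}]
155 under 0.05665171669441567 ((518.6538696289062, -35.76521301269531), (49.579349517822266, 24.445236206054688), 70.81966400146484)
```

>>> move_arm:
  deltas:
    - {"tx":0,"ty":0,"tz":0,"ax":-0.006,"ay":0,"az":0}
    - {"tx":0,"ty":0,"tz":0,"ax":0,"ay":0,"az":0}
    - {"tx":0,"ty":0,"tz":0,"ax":0,"ay":0,"az":0}
    - {"tx":0,"ty":0,"tz":0,"ax":0,"ay":0,"az":0}
    - {"tx":0,"ty":0,"tz":0,"ax":0,"ay":0,"az":0}
    - {"tx":0,"ty":0,"tz":0,"ax":0,"ay":0,"az":0}
    - {"tx":0,"ty":0,"tz":0,"ax":0,"ay":0,"az":0}
    - {"tx":0,"ty":0,"tz":0,"ax":0,"ay":0,"az":0}
    - {"tx":0,"ty":0,"tz":0,"ax":0,"ay":0,"az":0}
    - {"tx":0,"ty":0,"tz":0,"ax":0,"ay":0,"az":0}

```text
time: 22.12
tool_pos: [0.561, 0.0844, 0.0777]
eef_rot: [[0.0, 0.339, 0.941], [-0.002, 0.941, -0.339], [-1.0, -0.001, 0.001]]
wrist_force: [-2.5, -3.2, -0.6]
width: 0.358
```

```bash
python3 chk.py
```

```text
[-2.5077 -3.1827 -0.5889] [-0.394   0.3993  1.0885] [0.561  0.0844 0.0777] [ 0.5933 -3.8429 -1.2826]
pos [0.561  0.0844 0.0777] turn [-0.0208  0.001   0.0015] d [ 0.      0.0012 -0.0001] t 22.1167
[{"tx": 0.1, "ty": 1.1, "tz": -0.4, "ax": -0.021, "ay": 0.001, "az": 0.0015}]
154 under 0.056522066861303066 ((518.6983642578125, -35.43086242675781), (50.10641860961914, 24.211292266845703), 70.12239837646484)
```

Still pressing on the stop at about 1.1 N·m; now open.

>>> move_arm:
  deltas:
    - {"tx":0,"ty":0,"tz":0,"ax":-0.005,"ay":0,"az":0}
    - {"tx":0,"ty":0,"tz":0,"ax":0,"ay":0,"az":0}
    - {"tx":0,"ty":0,"tz":0,"ax":0,"ay":0,"az":0}
    - {"tx":0,"ty":0,"tz":0,"ax":0,"ay":0,"az":0}
    - {"tx":0,"ty":0,"tz":0,"ax":0,"ay":0,"az":0}
    - {"tx":0,"ty":0,"tz":0,"ax":0,"ay":0,"az":0}
    - {"tx":0,"ty":0,"tz":0,"ax":0,"ay":0,"az":0}
    - {"tx":0,"ty":0,"tz":0,"ax":0,"ay":0,"az":0}
    - {"tx":0,"ty":0,"tz":0,"ax":0,"ay":0,"az":0}
    - {"tx":0,"ty":0,"tz":0,"ax":0,"ay":0,"az":0}
  gripper: 65

```text
time: 23.0
tool_pos: [0.5626, 0.0852, 0.0787]
eef_rot: [[0.005, 0.336, 0.942], [0.001, 0.942, -0.336], [-1.0, 0.002, 0.004]]
wrist_force: [-0.1, -0.5, -0.5]
width: 0.762
```

```bash
python3 chk.py; python3 -c "
from h import *;o=observe();print(o['width']*85.4,o['joint_pos'])"
```

```text
[-0.1002 -0.5054 -0.506 ] [-0.045   0.045   0.0003] [0.5626 0.0852 0.0787] [ 0.5052 -0.5107  0.0735]
pos [0.5626 0.0852 0.0787] turn [-0.0183  0.0041 -0.002 ] d [-0.0016  0.0004 -0.0011] t 23.0
[{"tx": 1.1, "ty": -0.2, "tz": -1.6, "ax": -0.018, "ay": 0.0041, "az": -0.002}]
155 under 0.056239572970116516 ((519.32470703125, -36.256614685058594), (50.378379821777344, 24.394947052001953), 71.56389617919922)
64.96202738101425 [8.42383601e-01 1.39891707e+01 9.55968537e+01 3.20006039e-02
 7.01531189e+01 2.04750712e+01]
```

>>> move_arm:
  deltas:
    - {"tx":-5,"ty":0,"tz":0,"ax":0,"ay":0,"az":0}
    - {"tx":-10,"ty":0,"tz":0,"ax":0,"ay":0,"az":0}
    - {"tx":-20,"ty":0,"tz":0,"ax":0,"ay":0,"az":0}
    - {"tx":-25,"ty":0,"tz":0,"ax":0,"ay":0,"az":0}
    - {"tx":-25,"ty":0,"tz":0,"ax":0,"ay":0,"az":0}
    - {"tx":-25,"ty":0,"tz":0,"ax":0,"ay":0,"az":0}
    - {"tx":-25,"ty":10,"tz":-5,"ax":0,"ay":0,"az":0}
    - {"tx":-20,"ty":20,"tz":-10,"ax":0,"ay":0,"az":0}
    - {"tx":-10,"ty":20,"tz":-10,"ax":0,"ay":0,"az":0}
    - {"tx":0,"ty":20,"tz":-15,"ax":0,"ay":0,"az":0}

```text
time: 23.88
tool_pos: [0.547, 0.1631, 0.259]
eef_rot: [[0.007, 0.342, 0.94], [0.001, 0.94, -0.342], [-1.0, 0.003, 0.006]]
wrist_force: [0.9, 0.2, 0.2]
width: 0.76
```

>>> move_arm:
  deltas:
    - {"tx":0,"ty":20,"tz":-15,"ax":0,"ay":0,"az":0}
    - {"tx":0,"ty":20,"tz":-15,"ax":0,"ay":0,"az":0}
    - {"tx":0,"ty":20,"tz":-15,"ax":0,"ay":0,"az":0}
    - {"tx":0,"ty":20,"tz":-15,"ax":0,"ay":0,"az":0}
    - {"tx":0,"ty":20,"tz":-15,"ax":0,"ay":0,"az":0}
    - {"tx":0,"ty":20,"tz":-15,"ax":0,"ay":0,"az":0}
    - {"tx":0,"ty":10,"tz":-10,"ax":0,"ay":0,"az":0}
    - {"tx":0,"ty":5,"tz":0,"ax":0,"ay":0,"az":0}
    - {"tx":0,"ty":0,"tz":0,"ax":0,"ay":0,"az":0}
    - {"tx":0,"ty":0,"tz":0,"ax":0,"ay":0,"az":0}

```text
time: 24.72
tool_pos: [0.4938, 0.3353, 0.2714]
eef_rot: [[0.017, 0.338, 0.941], [0.005, 0.941, -0.338], [-1.0, 0.01, 0.014]]
wrist_force: [-0.0, 0.1, -0.0]
width: 0.764
```

```bash
cat > fin.py <<'E'
from fit import *
def seated(x,y,a,z0=.057):
    sx,sy,uy=.5514,.0581,np.deg2rad(-108.6)
    lev=lever(x,y,a)
    def f(X,Y):
        p,q=rot(X,Y,sx,sy,uy)
        base=np.where((abs(p)<.08)&(abs(q)<.05),.045,np.where((abs(p)<.1)&(abs(q)<.06),.008,0))
        base=np.maximum(base,.057*(np.hypot(X-.5612,Y-.0866)<.027))
        base=np.maximum(base,.090*(np.hypot(X-.5612,Y-.0866)<.0073))
        base=np.maximum(base,.077*(np.hypot(p-.045,q+.015)<.006))
        l=lev(X,Y);return np.maximum(base,np.where(l>0,l+z0,0))
    return f
c=frames('top',4)
f=fit(c,[.54,.03,.06],.12,seated,None,.0915)
for a in np.deg2rad([-112,-108.6,-105]):
  r=minimize(f,[.5612,.0866,a],method='Nelder-Mead',options=dict(initial_simplex=[[.5612,.0866,a],[.563,.0866,a],[.5612,.089,a],[.5612,.0866,a+.04]],xatol=1e-5,fatol=1e-5))
  print(r.x[:2],np.rad2deg(r.x[2]),r.fun)
# hub top / grip heights
X,u,v=cloud(c,np.ones((384,512),bool));p,q=rot(X[:,0],X[:,1],.5612,.0866,r.x[2])
hub=(abs(p)<.014)&(abs(q)<.013)&(np.hypot(p,q)>.0135);print('hub top',np.median(X[hub,2]),hub.sum())
bar=(abs(q)<.006)&(p>.03)&(p<.09);gr=(abs(q)<.009)&(p>.1)&(p<.15);print('bar',np.median(X[bar,2]),'grip',np.median(X[gr,2]))
print(observe()['tool_pos'],observe()['time'])
a=c['img'][155:255,180:305];cv2.imwrite('pics/fin_top.png',cv2.resize(a[...,::-1],None,fx=6,fy=6,interpolation=cv2.INTER_CUBIC))
c=camera('side');save('fin_side.png',c['img'])
E
python3 fin.py
```

```text
[0.562  0.0862] -109.11206172185278 1.2902172594872219
[0.562  0.0861] -109.18744588574168 1.2909272211582907
[0.562  0.0861] -109.17662135003391 1.2902746301288646
hub top 0.09121146212238518 21
bar 0.06701140888378643 grip 0.07063633787807044
[0.4941 0.3346 0.2709] 24.9167
```

View pics/fin_top.png

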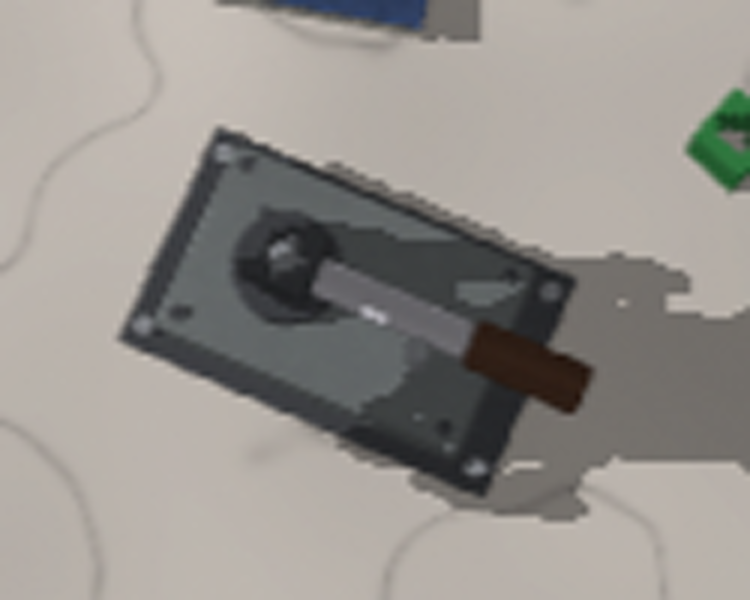

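View pics/fin_side.png

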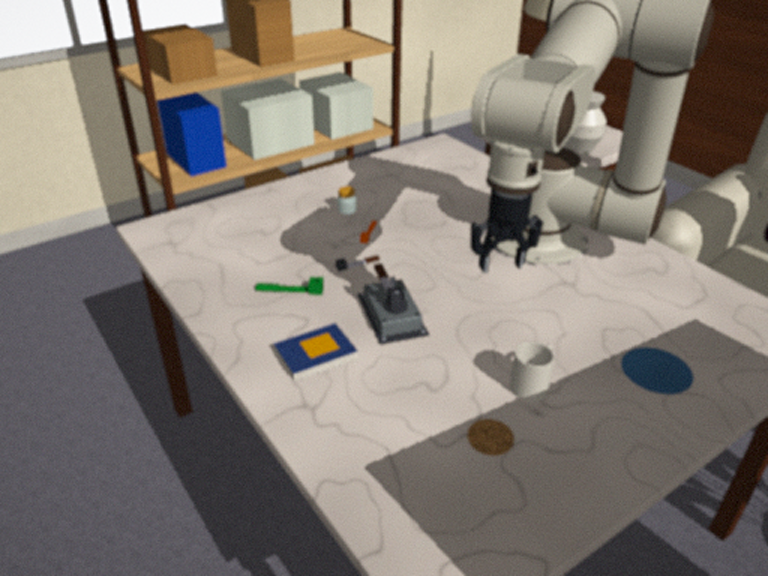

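The hub top reads 0.0912 m, against 0.091 m when home. The arm's edge meets the post near (418, 350) in the enlarged top view, the gripper is clear and the bystanders haven't moved.

```bash
python3 -c "
from plant import job_done;print(job_done())"
```

```text
the job is handed in; nothing more can be done
None
```

The lever is back on the splined shaft, fully home and resting against the stop post. The gripper has let go and is clear, and the job was handed in at about 25 s of the 72 s allowed.

- **Fit:** I found the angle of the ribs from the depth picture, about 0.74 rad counter-clockwise of the unit's +x. The lever slid down that way with only a few newtons until the shoulder stopped it.
- **Swing:** I turned it clockwise until the turning load rose to about 1.6 N·m, which is roughly 18 N on the post. I eased off a little before opening the fingers.
- **Last checks:**
  - The hub top reads 91.2 mm against 91 mm expected.
  - The arm lies at -109.1°, against -108.6° measured for the unit's x axis, and touches the post in the top picture.
  - The wrist force was near zero after release.
  - The mug, book and jar look unmoved by eye; I did not re-measure them.
- **Disagreements:** Fitting the lever's position gave about 1 mm of offset from the shaft axis, and the grip's top read about 0.4 mm low. Both are within the camera's 2 mm accuracy.

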